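# Take the lift-off lid from the bench cooler and stand it to dry

## Robot

A 7-joint arm with a two-finger parallel gripper is mounted at the origin on the work surface. World frame = base frame: x ahead of the robot, y to its left, z up, the work surface at z = 0. Lengths are in m, angles in rad, forces in N, time in s.
With the tool pointing down it reaches from about 0.35 to 0.9 m from the base axis. Payload 8.1 kg.
Tool frame: the origin (TCP) lies midway between the tips of the shut fingers; the grasp point (between the pads) lies arm.tcp_to_grasp behind it (arm.tcp_to_grasp is the distance from the TCP to the grasp point, in m); z points along the fingers, y is the line along which they close (so a half turn about z gives the same grasp; the last joint's range is limited). The gripper opens to 92 mm and grips with 3 to 60 N. Pads are 19 mm wide; open, the fingers measure 130 mm over their backs; the gripper's body (75 mm by 190 mm) begins 47 mm behind the grasp point.
Start: joints at [1.107, 0.434, 0.025, 1.573, -0.012, 1.134, -0.075], TCP at [0.221, -0.585, 0.193] pointing down, gripper open.
Joint ranges: [-2.62, 2.62], [-0.44, 2.09], [-1.27, 1.32], [0.08, 2.57], [-1.32, 4.46], [0.12, 2], [-2.74, 2.74]. Speed limits (rad/s): [2.22, 2.22, 3.01, 3.01, 3.14, 3.14, 3.14].

## Interface

Orientations are given as a rotation vector (axis times angle).
In Python, from cell import observe, get_image, arm gives the robot as it stands. The module is installed in compiled form; this text tells all that it offers.
- The arm moves only by the tool drive_tool, never from a script. Its argument "steps" is a list of rows, each a list of 5 numbers: the closure, from 0 (fully open) to 1 (shut), then the shift along the world's x, y, z in mm, then the turn about the world's z in rad. In form: [[hand, x, y, z, roll], ...]. A call has 1 to 20 rows; each row shifts and turns the commanded pose from where the row before left it; what a row does not reach is not made up. A row lasts 1/12 s, in which the tool goes at most 41.7 mm and 7.16 degrees, less where a joint would pass 70% of its speed; a pose out of reach is approached as far as the arm can. A call with a gripper value outside its range is refused whole. The fingers move at their own pace and stop on an object; "grip_force" is the grip in N (left out, the last holds). Time passes only in rows, so rows that do not move let the fingers close. It gives the time, the measured TCP pose, the force, the opening and the grip force at its end, in the units of the state.
- observe(): the state, without advancing time (a new reading comes with each control period).
- get_image(name): name is "scene" or "top" or "wrist"; returns a dict with "image" (400x640x3 uint8, red, green, blue), "vfov" (degrees; the focal length in pixels is half the picture's height over the tangent of half this angle, whatever the lens; pixels are square), "cx", "cy" (the principal point, pixels), "xyz" and "attitude" of the camera in the world. Camera axes: x right, y down, z forward; pixel columns grow to the right and rows downward; lengths in m; the calibration is good to about 2 mm. A picture is of the moment at which its call begins. There is no depth.
- arm.sign_off(): hands the job in; it is judged then, once.
The state is a dict: "clock": time; "joints": joint angles; "dq": joint speeds; "joint_efforts": joint torques, N m; "position": TCP position; "ee_rot": TCP orientation; "force": force on the tool from outside, world axes, zero at the start; "ft_torque": the same for the moment, N m; "width": opening from 0.0 (shut) to 1.0 (fully open); "gripper_force": force on a finger pad.
Only numpy, scipy, OpenCV 4.12 (cv2) and the standard library are available. Lean on these libraries where they do the work, as an engineer would, in place of code of your own. Each camera call takes 0.05 s, during which the arm holds its last target. There are 200 camera calls.

## Task

Swing the cooler box's white lid up on its hinge until it stands upright, then lift it straight up off its hinge pins and stand it, red handle up, in the slot of the green drying stand. Set it down gently rather than dropping or throwing it, and do not push aside or knock over the bottles, jars and flask standing around.

Things in the scene. Friction and masses are not known exactly. Their poses are not given: they have to be found in the camera images.
- box: Blue open cooler box fixed to the bench, 130 (its x) x 200 (y) x 90 mm high. Origin: centre of its underside; x runs from its front to its hinge side, z up. Amber jars fixed inside. Behind it two dark stop posts (y +89, -89 mm, front faces x = 96 mm, tops z = 132 mm) catch the lid some 7 degrees past upright, where it stays by itself.
- box_hinge (a point): Middle of the box's hinge axis, at x = 85, y = 0, z = 96 mm of the box; axes as the box. Two steel pins of 8 mm diameter lie on this axis along y, from 34 to 86 mm either side of the middle.
- lid: Loose white lid, 0.3 to 0.55 kg, shut at the start: slab 190 mm wide (y), 12 mm thick, x = -150 to -20 mm. Origin on the hinge axis; x points from handle to hinge (down when upright). Two forks at y = +60, -60 mm, 21 mm thick, tips at x = 12 mm, straddle the pins and open to +x: upright, it lifts straight off them, clear of the posts after 50 mm. Let go before upright it falls shut.
- lid_handle (a point): Middle of the lid's red handle: a 12 mm round bar, 120 mm long along the lid's y, at x = -185, z = 0 mm of the lid, 35 mm from the slab's edge, on an arm at each end. Lid shut: 96 mm above the bench, 29 mm clear of the box front. Upright: the lid's top, 281 mm up, with a 29 mm opening below. Hook it from below or pinch it from above; it turns between fingers.
- stand: Green drying stand fixed to the bench, foot plate 120 x 250 mm; one open-topped slot 42 mm wide (its x), 240 mm long (its y), walls 5 mm thick with tops at z = 65 mm, floor at z = 6 mm. Origin: centre of its underside, z up. The lid stands in it on its fork tips, handle up, and may lean on a wall.
- bottle_mid: Bystander: loose amber bottle, 48 mm diameter, 100 mm high, between box and stand at the far side; origin under its centre.
- jar_mid: Bystander: loose small amber jar, 42 mm diameter, 60 mm high, between box and stand at the near side; origin under its centre.
- bottle_left: Bystander: loose amber bottle, 66 mm diameter, 150 mm high, at the far left; origin under its centre.
- flask_right: Bystander: loose conical flask, 82 mm diameter, 125 mm high, at the far right; origin under its centre.
- pot_right: Bystander: loose white pot with blue cap, 60 mm diameter, 80 mm high, at the near right; origin under its centre.

How it is judged:
By the outcome, as a careful person would: the job done as asked, in the order asked, and still so for the second after the job is handed in, with the robot touching nothing.
It also fails if it takes over 70 s, if anything falls off the work surface, if the arm or the gripper's body presses on something with over 40 N, if the wrist force passes 120 N, or if a joint passes its speed limit or range.

## Working session

There is one attempt and no reset: what is moved stays moved. The work goes in short steps, Python scripts to look and compute and a tool call to move; the robot and the scene stay as the last step left them, time stands still between calls to the robot, and variables do not carry over. Pictures are saved under pics/ and viewed, at most 10 in all, crops included, and the job is handed in when it is done.

Besides the shell and the picture viewer there is one more tool, called after "Emit:" in YAML: its name, and indented under it one key for each argument. drive_tool: Moves the arm, as the interface text tells. Its arguments: {"type":"object","properties":{"steps":{"type":"array"},"grip_force":{"type":"number"}},"required":["steps"]}

```bash
mkdir -p pics
python3 - <<'E'
from cell import observe, get_image, arm
import cv2,pickle
o=observe();print({k:o[k] for k in('clock','position','ee_rot','width','force')},arm.tcp_to_grasp)
d={}
for n in('scene','top'):
    g=get_image(n);d[n]=g;cv2.imwrite(f'pics/{n}0.png',g['image'][:,:,::-1])
    print(n,g['vfov'],g['cx'],g['cy'],g['xyz'],g['attitude'])
pickle.dump(d,open('d0.pkl','wb'))
E
```

```text
{'clock': 0.0, 'position': array([ 0.22039535, -0.58424935,  0.19174227]), 'ee_rot': array([-3.08913370e+00, -5.63297989e-01,  6.27746981e-04]), 'width': 1.0000239595555342, 'force': array([ 0.49932196, -0.41396949,  0.10336816])} 0.0188
scene 56.02344610066879 314.32449088815173 200.09215297986705 [1.02910515 0.46808701 0.92609524] [-1.05242144 -2.55449067  0.87463156]
top 52.23907877520766 317.18358011397885 200.41552871379918 [0.42522222 0.01695938 1.51971017] [-2.20414324  2.15017137 -0.12607837]
```

View pics/scene0.png

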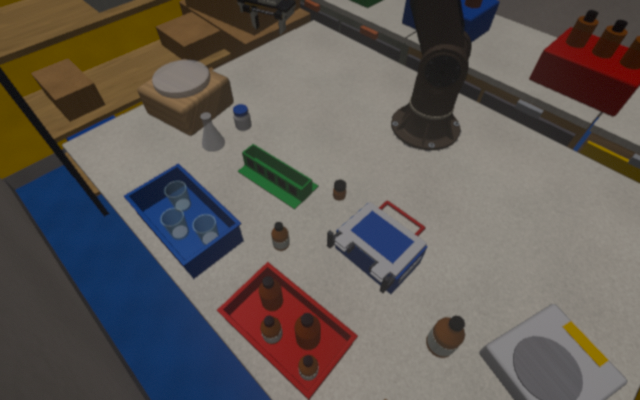

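View pics/top0.png

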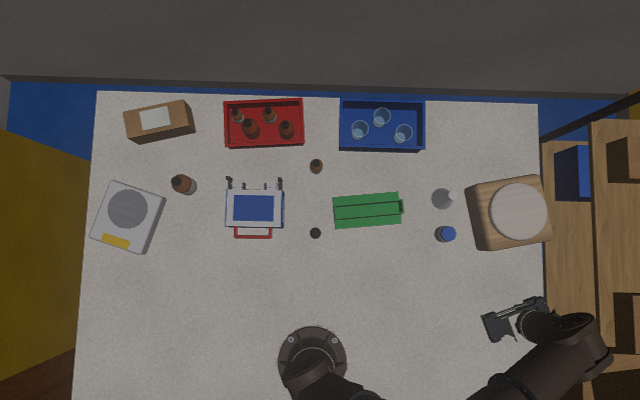

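The scene view shows the white lid on the box with its handle towards the robot at about (403,215), and the stand at (278,175). In the top view the box is at (254,208), the handle bar at (253,235), and the stand at (367,210) with its slot running sideways. jar_mid is at (315,232) and bottle_mid at (316,166).

```bash
cat > h.py <<'E'
import numpy as np,cv2
from scipy.spatial.transform import Rotation as R
def ray(g,u,v):
    f=200/np.tan(np.radians(g['vfov'])/2)
    M=R.from_rotvec(g['attitude']).as_matrix()
    return M@np.array([(u-g['cx'])/f,(v-g['cy'])/f,1.])
def cast(g,u,v,z):
    d=ray(g,u,v);c=np.asarray(g['xyz']);return (c+d*(z-c[2])/d[2])
def masks(g):
    h=cv2.cvtColor(g['image'],cv2.COLOR_RGB2HSV);H,S,V=cv2.split(h)
    return dict(red=((H<8)|(H>172))&(S>120)&(V>60),green=(H>40)&(H<85)&(S>100),blue=(H>100)&(H<130)&(S>120),white=(S<40)&(V>150))
def blob(m,x0,y0,x1,y1):
    k=np.zeros(m.shape,np.uint8);k[y0:y1,x0:x1]=m[y0:y1,x0:x1]
    return k
E
python3 - <<'E'
import pickle,sys
from h import *
d=pickle.load(open('d0.pkl','rb'));g=d['top'];m=masks(g)
np.set_printoptions(precision=4,suppress=True)
def rect(k,z,name):
    pts=cv2.findNonZero(k).reshape(-1,2)
    b=cv2.boxPoints(cv2.minAreaRect(pts.astype(np.float32)))
    W=np.array([cast(g,u,v,z)[:2] for u,v in b]);print(name,len(pts),b.tolist());print(W, W.mean(0))
rect(blob(m['red'],225,224,280,242),.096,'handle')
rect(blob(m['blue'],228,190,280,223),.102,'panel')
rect(blob(m['green'],325,185,410,232),.0,'stand')
for n,(u,v,z) in dict(bm=(316,166,.1),jar=(315,232,.06),flask=(442,198,.06),pot=(446,233,.08),bl=(183,184,.1)).items(): print(n,cast(g,u,v,z))
a=g['image'][140:260,215:415]
cv2.imwrite('pics/crop1.png',cv2.resize(a,None,fx=4,fy=4,interpolation=cv2.INTER_CUBIC)[:,:,::-1])
E
```

```text
handle 134 [[233.76263427734375, 237.3074951171875], [234.0872802734375, 225.94534301757812], [271.08563232421875, 227.00244140625], [270.760986328125, 238.36459350585938]]
[[0.4327 0.2824]
 [0.472  0.2831]
 [0.4715 0.1546]
 [0.4322 0.1544]] [0.4521 0.2186]
panel 992 [[232.85093688964844, 219.57713317871094], [233.91160583496094, 194.12132263183594], [273.0103759765625, 195.7504425048828], [271.94970703125, 221.2062530517578]]
[[0.4938 0.2872]
 [0.5826 0.2874]
 [0.5804 0.1512]
 [0.4915 0.1518]] [0.5371 0.2194]
stand 1925 [[332.30963134765625, 197.06002807617188], [401.4390869140625, 191.04876708984375], [404.16705322265625, 222.42025756835938], [335.03759765625, 228.4315185546875]]
[[ 0.5923 -0.0613]
 [ 0.6218 -0.3213]
 [ 0.5039 -0.3319]
 [ 0.4752 -0.0738]] [ 0.5483 -0.1971]
bm [0.6901 0.0037 0.1   ]
jar [0.4587 0.0011 0.06  ]
flask [ 0.5926 -0.4553  0.06  ]
pot [ 0.466  -0.4622  0.08  ]
bl [0.6138 0.4666 0.1   ]
```

View pics/crop1.png

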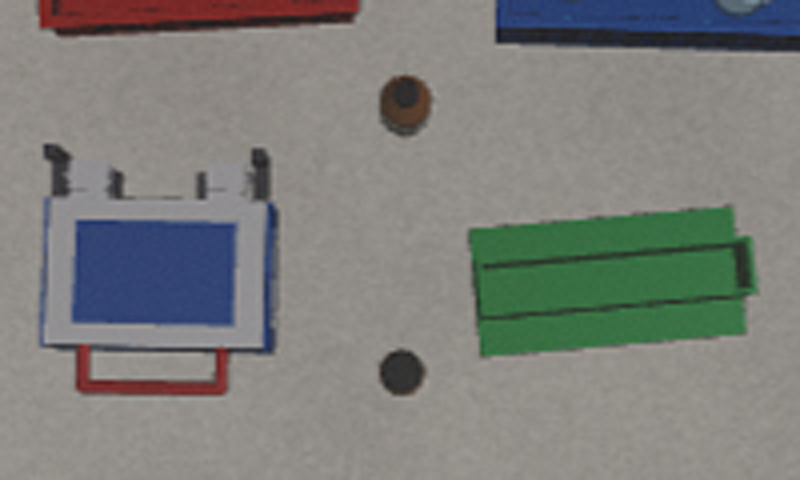

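Emit:
drive_tool:
  steps:
    - [0.4,11,24,7,0.06]
    - [0.4,11,24,7,0.06]
    - [0.4,11,24,7,0.06]
    - [0.4,11,24,7,0.06]
    - [0.4,11,24,7,0.06]
    - [0.4,11,24,7,0.06]
    - [0.4,11,24,7,0.06]
    - [0.4,11,24,7,0.06]
    - [0.4,11,24,7,0.06]
    - [0.4,11,24,7,0.06]
    - [0.4,11,24,7,0.06]
    - [0.4,11,24,7,0.06]
    - [0.4,11,24,7,0.06]
    - [0.4,11,24,7,0.06]
    - [0.4,11,24,7,0.06]
    - [0.4,11,24,7,0.06]

```text
clock: 1.43
position: [0.3966, -0.1995, 0.3047]
ee_rot: [-2.478, -1.93, 0.001]
force: [-0.1, 0.2, -0.6]
width: 0.595
gripper_force: 0.0
```

Emit:
drive_tool:
  steps:
    - [0.4,2.6,26,-3,0.015]
    - [0.4,2.6,26,-3,0.015]
    - [0.4,2.6,26,-3,0.015]
    - [0.4,2.6,26,-3,0.015]
    - [0.4,2.6,26,-3,0.015]
    - [0.4,2.6,26,-3,0.015]
    - [0.4,2.6,26,-3,0.015]
    - [0.4,2.6,26,-3,0.015]
    - [0.4,2.6,26,-3,0.015]
    - [0.4,2.6,26,-3,0.015]
    - [0.4,2.6,26,-3,0.015]
    - [0.4,2.6,26,-3,0.015]
    - [0.4,2.6,26,-3,0.015]
    - [0.4,2.6,26,-3,0.015]
    - [0.4,2.6,26,-3,0.015]
    - [0.4,2.6,26,-3,0.015]
    - [0.4,0,0,0,0]
    - [0.4,0,0,0,0]
    - [0.4,0,0,0,0]

```text
clock: 3.02
position: [0.438, 0.2146, 0.2562]
ee_rot: [-2.233, -2.21, 0.002]
force: [-0.1, -0.7, 0.2]
width: 0.601
gripper_force: 0.0
```

Run:
```python
from cell import observe, get_image, arm
import cv2,pickle
o=observe();print({k:o[k] for k in('clock','position','ee_rot','width','force','joints')})
g=get_image('wrist');pickle.dump(g,open('w1.pkl','wb'));cv2.imwrite('pics/w1.png',g['image'][:,:,::-1]);print(g['xyz'],g['attitude'],g['vfov'])
```

```text
{'clock': 3.0167, 'position': array([0.43803001, 0.21457742, 0.25618531]), 'ee_rot': array([-2.23265937e+00, -2.21016576e+00,  1.70831486e-03]), 'width': 0.6011505661098737, 'force': array([-0.11880465, -0.67063374,  0.23571806]), 'joints': array([ 0.06418659,  0.2477933 , -0.76443116,  1.75165004,  0.18215092,
        1.21589713, -0.75899189])}
[0.43952785 0.28036203 0.44781708] [ 2.89251314e+00 -1.47915928e-02 -2.09461014e-03] 68.91216617267885
```

View pics/w1.png

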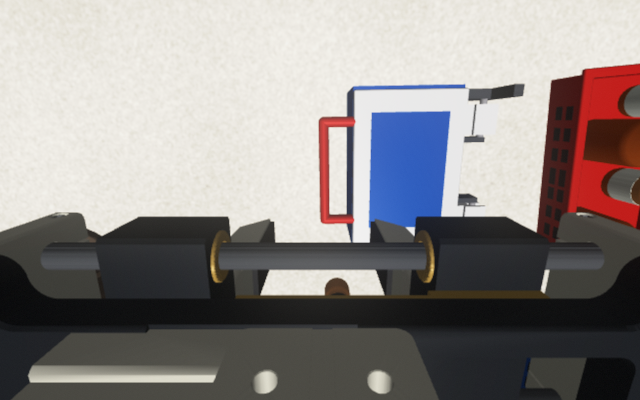

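The wrist view shows the red bar running vertically at column 324, rows 120–220, lined up with the middle of the fingers. The hinge hardware is on the right at columns 460–520.

Run:
```python
import pickle
from h import *
np.set_printoptions(precision=4,suppress=True)
g=pickle.load(open('w1.pkl','rb'));m=masks(g)['red']
for r0,r1 in((130,140),(168,172),(200,210)):
    v,u=np.nonzero(m[r0:r1,310:345]);print(r0,u.min()+310,u.max()+310,cast(g,u.mean()+310,(r0+r1-1)/2,.096))
v,u=np.nonzero(m[100:230,310:332]);print(v.min()+100,v.max()+100,cast(g,324,v.min()+100,.096),cast(g,324,v.max()+101,.096))
# panel corners and slab edges
k=blob(masks(g)['blue'],368,108,452,200);p=cv2.findNonZero(k).reshape(-1,2)
for r in (130,180):
    q=p[p[:,1]==r][:,0];print('panel',r,cast(g,q.min(),r,.102)[:2],cast(g,q.max()+1,r,.102)[:2])
d=pickle.load(open('d0.pkl','rb'))['top']
P=np.array([cast(d,215+a/4-.4,140+b/4-.4,.006)[:2] for a,b in((470,230),(733,207),(745,333),(481,355))]);print(P,P.mean(0))
e=P[0]-P[1];print('yaw',np.arctan2(-e[0],e[1]));e=P[3]-P[2];print(np.arctan2(-e[0],e[1]))
```

```text
130 319 327 [0.4405 0.2634 0.096 ]
168 320 328 [0.4413 0.2216 0.096 ]
200 321 328 [0.4416 0.1771 0.096 ]
118 223 [0.4418 0.2823 0.096 ] [0.4407 0.1511 0.096 ]
panel 130 [0.4973 0.2683] [0.5854 0.2674]
panel 180 [0.4968 0.2092] [0.5863 0.2083]
[[ 0.5915 -0.0602]
 [ 0.6196 -0.3065]
 [ 0.5017 -0.3182]
 [ 0.4753 -0.0728]] [ 0.547  -0.1894]
yaw 0.11339813065067308
0.1073641689757671
```

Emit:
drive_tool:
  steps:
    - [0.77,2,2.5,0,0]
    - [0.77,0,0,-15,0]
    - [0.77,0,0,-20,0]
    - [0.77,0,0,-20,0]
    - [0.77,0,0,-20,0]
    - [0.77,0,0,-20,0]
    - [0.77,0,0,-20,0]
    - [0.77,0,0,-15,0]
    - [0.77,0,0,-5,0]
    - [0.77,0,0,0,0]
    - [0.77,0,0,0,0]

```text
clock: 3.98
position: [0.4407, 0.2176, 0.1221]
ee_rot: [2.233, 2.209, 0.001]
force: [-0.3, 0.0, 0.5]
width: 0.231
gripper_force: 0.0
```

Run:
```python
from cell import observe, get_image, arm
import cv2
im=[get_image(n)['image'] for n in('wrist','scene')]
a=cv2.resize(im[0],(640,400));b=cv2.resize(im[1][150:300,300:460],(480,450))
o=cv2.copyMakeBorder(a[0:320],0,0,0,0,0);cv2.imwrite('pics/w2.png',cv2.vconcat([cv2.resize(o,(560,280)),cv2.resize(im[1][180:270,340:460],(560,300) ) ])[:,:,::-1])
```

```text
(no output)
```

View pics/w2.png

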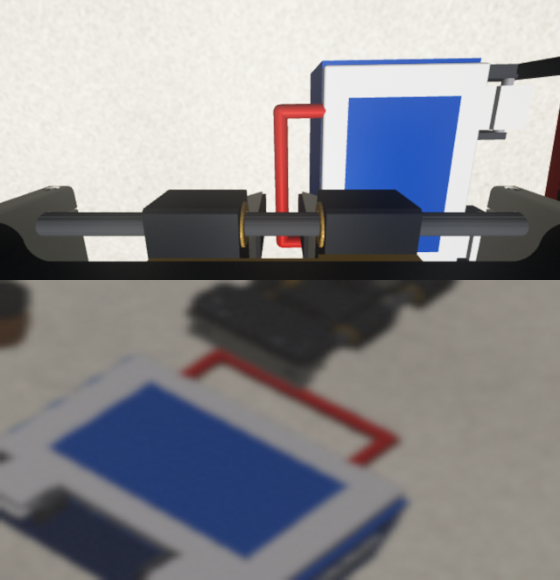

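The bar, at column 283, is centred between the fingers at 250–315. Next I descend and close.

Emit:
drive_tool:
  steps:
    - [0.77,0,0,-10,0]
    - [0.77,0,0,-10,0]
    - [0.77,0,0,-8,0]
    - [0.77,0,0,-7,0]
    - [0.77,0,0,-6,0]
    - [0.77,0,0,0,0]
    - [0.77,0,0,0,0]

```text
clock: 4.67
position: [0.4399, 0.2177, 0.0801]
ee_rot: [-2.232, -2.21, 0.001]
force: [0.3, 0.4, 0.0]
width: 0.228
gripper_force: 0.0
```

Emit:
drive_tool:
  steps:
    - [1,0,0,0,0]
    - [1,0,0,0,0]
    - [1,0,0,0,0]
    - [1,0,0,0,0]
    - [1,0,0,0,0]
    - [1,0,0,0,0]
  grip_force: 20

```text
clock: 5.17
position: [0.4403, 0.2177, 0.0807]
ee_rot: [2.233, 2.21, 0.0]
force: [0.0, 0.9, 0.2]
width: 0.006
gripper_force: 0.0
```

Run:
```python
from cell import observe, get_image, arm
import cv2
im=[get_image(n)['image'] for n in('wrist','scene')]
cv2.imwrite('pics/w3.png',cv2.vconcat([cv2.resize(im[0][:320],(560,280)),cv2.resize(im[1][180:270,340:460],(560,300) ) ])[:,:,::-1])
o=observe();print(o['width'],o['force'],o['gripper_force'])
```

```text
0.004562011850420282 [ 0.14524994 -0.36271974 -0.04029688] 0.0
```

View pics/w3.png

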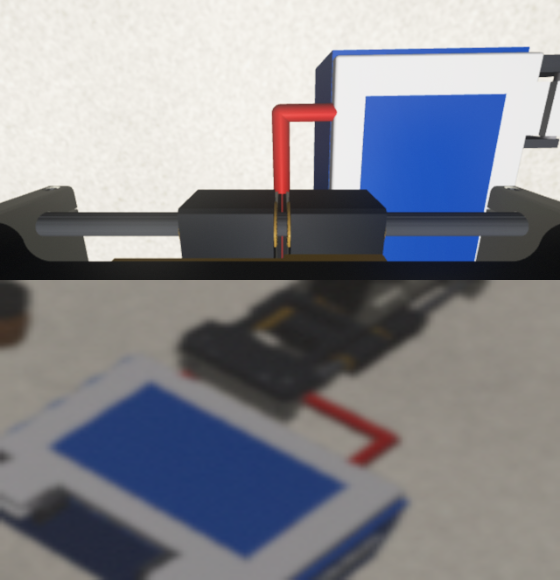

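The fingers shut without meeting the bar. I'll project the tool and bar points into the w3 scene crop to see where the tips really are.

Run:
```python
import pickle,cv2
from h import *
from cell import get_image,observe
np.set_printoptions(precision=4,suppress=True)
D=pickle.load(open('d0.pkl','rb'));g=D['scene']
def proj(g,p):
    f=200/np.tan(np.radians(g['vfov'])/2);M=R.from_rotvec(g['attitude']).as_matrix()
    q=M.T@(np.array(p)-g['xyz']);return q[:2]/q[2]*f+[g['cx'],g['cy']]
T=observe()['position']
crop=lambda p:((p-[340,180])*[560/120,300/90]+[0,280]).round()
for n,p in dict(tcp=T,grasp=T+[0,0,.0188],body=T+[0,0,.066],bodyxp=T+[.095,0,.066],bodyxm=T+[-.095,0,.066],barL=[.44,.2775,.096],barR=[.44,.1575,.096],barM=[.44,.2175,.096]).items(): print(n,proj(g,p),crop(proj(g,p)))
# triangulate bar line ends using initial top + scene: corner outer points
ms=masks(g)['red'];k=blob(ms,370,195,432,240);p=cv2.findNonZero(k).reshape(-1,2);print(len(p),cv2.boxPoints(cv2.minAreaRect(p.astype(np.float32))).tolist(), p[p[:,0].argmax()],p[p[:,1].argmin()])
```

```text
tcp [403.7355 217.7409] [297. 406.]
grasp [405.0217 213.7412] [303. 392.]
body [408.4229 203.1635] [319. 357.]
bodyxp [385.4402 224.5532] [212. 429.]
bodyxm [429.5687 183.4834] [418. 292.]
barL [423.1581 227.4979] [388. 438.]
barR [387.3149 201.9129] [221. 353.]
barM [404.7755 214.3764] [302. 395.]
170 [[379.87689208984375, 207.16571044921875], [386.31878662109375, 198.49395751953125], [424.72491455078125, 227.02420043945312], [418.28302001953125, 235.69595336914062]] [424 227] [386 201]
```

Emit:
drive_tool:
  steps:
    - [0.77,0,0,0,0]
    - [0.77,0,0,0,0]
    - [0.77,0,0,0,0]
    - [0.77,0,0,-5,0]
    - [0.77,0,0,-5,0]
    - [0.77,0,0,0,0]
    - [1,0,0,0,0]
    - [1,0,0,0,0]
    - [1,0,0,0,0]
    - [1,0,0,0,0]
    - [1,0,0,0,0]
  grip_force: 20

```text
clock: 6.18
position: [0.4403, 0.2178, 0.0707]
ee_rot: [2.233, 2.21, 0.0]
force: [-0.7, 0.6, -0.0]
width: 0.004
gripper_force: 0.0
```

Run:
```python
import cv2
from h import *
from cell import get_image,observe
g=get_image('scene');T=observe()['position']
def proj(p):
    f=200/np.tan(np.radians(g['vfov'])/2);M=R.from_rotvec(g['attitude']).as_matrix()
    q=M.T@(np.array(p)-g['xyz']);return q[:2]/q[2]*f+[g['cx'],g['cy']]
a=g['image'][130:250,350:470];a=cv2.resize(a,None,fx=5,fy=5,interpolation=cv2.INTER_CUBIC)
a=np.clip(a.astype(float)*1.8,0,255).astype(np.uint8)
b=a.copy()
for dz,c in((0,(255,255,0)),(.0188,(0,255,0)),(.066,(0,255,255))):
    u=((proj(T+[0,0,dz])-[350,130])*5).astype(int);cv2.circle(b,tuple(int(i) for i in u),4,c,-1)
w=get_image('wrist')['image'][150:330,220:420]
b=cv2.hconcat([cv2.resize(b,(500,500)),cv2.resize(np.clip(w.astype(float)*2,0,255).astype(np.uint8),(300,270)) if 0 else cv2.copyMakeBorder(cv2.resize(np.clip(w*2.,0,255).astype(np.uint8),(300,270)),0,230,0,0,0)])
cv2.imwrite('pics/s4.png',b[:,:,::-1])
```

```text
(no output)
```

View pics/s4.png

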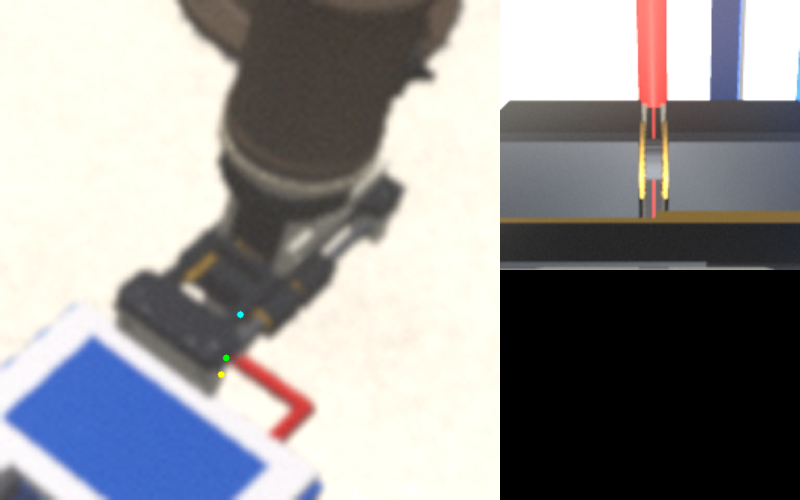

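Run:
```python
from h import *
from cell import get_image,observe
g=get_image('wrist');T=observe()['position'];np.set_printoptions(precision=4,suppress=True)
def proj(p):
    f=200/np.tan(np.radians(g['vfov'])/2);M=R.from_rotvec(g['attitude']).as_matrix()
    q=M.T@(np.array(p)-g['xyz']);return q[:2]/q[2]*f+[g['cx'],g['cy']]
print(T,g['xyz'])
for dz in(0,.0188,.047,.066,.1):print(dz,[proj(T+[0,y,dz]).round(0) for y in(-.0095,.0095)])
for r in(210,219,225,240,270,290):print(r,cast(g,323,r,.096)[:2])
im=g['image'];print('rows,red span',[(r,im[r,316:332].tolist()) for r in(224,272)])
h=masks(g)['red']
for r in range(200,300,6):print(r,np.nonzero(h[r,300:345])[0]+300)
```

```text
[0.4403 0.2177 0.0706] [0.4416 0.2834 0.2623]
0 [array([321., 231.]), array([321., 205.])]
0.0188 [array([321., 242.]), array([321., 213.])]
0.047 [array([321., 262.]), array([320., 230.])]
0.066 [array([321., 281.]), array([320., 245.])]
0.1 [array([320., 331.]), array([320., 285.])]
210 [0.4418 0.2313]
219 [0.4417 0.2256]
225 [0.4417 0.2218]
240 [0.4416 0.2121]
270 [0.4414 0.1917]
290 [0.4413 0.1775]
rows,red span [(224, [[93, 89, 82], [77, 73, 67], [51, 47, 44], [44, 38, 37], [44, 38, 36], [97, 48, 46], [128, 53, 50], [92, 45, 43], [43, 38, 36], [43, 37, 36], [51, 46, 44], [76, 73, 68], [91, 87, 80], [91, 87, 81], [70, 66, 62], [42, 37, 36]]), (272, [[111, 89, 46], [65, 60, 48], [54, 54, 56], [55, 54, 55], [55, 54, 56], [108, 56, 55], [147, 60, 58], [113, 59, 59], [55, 54, 55], [56, 54, 55], [55, 54, 55], [66, 60, 48], [129, 103, 52], [183, 147, 72], [201, 163, 81], [172, 140, 76]])]
200 [312 313 314 315 316 317 318 319 320 321 322 323 324 325 326 327 328 329
 330]
206 [312 313 314 315 316 317 318 319 320 321 322 323 324 325 326 327 328 329
 330]
212 [313 314 315 316 317 318 319 320 321 322 323 324 325 326 327 328 329 330]
218 [314 315 316 317 318 319 320 321 322 323 324 325 326 327 328 329 330]
224 [321 322 323]
230 [321 322 323]
236 [321 322 323]
242 [322]
248 []
254 []
260 []
266 []
272 [321 322 323]
278 [321 322 323]
284 [321 322 323]
290 [321 322 323]
296 []
```

Emit:
drive_tool:
  steps:
    - [0.77,0,0,0,0]
    - [0.77,0,0,0,0]
    - [0.77,0,0,0,0]
    - [0.77,0,0,-4,0]
    - [0.77,0,0,-4,0]
    - [0.77,0,0,-4,0]
    - [0.77,0,0,0,0]
    - [1,0,0,0,0]
    - [1,0,0,0,0]
    - [1,0,0,0,0]
    - [1,0,0,0,0]
    - [1,0,0,0,0]
  grip_force: 20

```text
clock: 7.33
position: [0.4402, 0.2178, 0.0586]
ee_rot: [-2.232, -2.21, -0.0]
force: [0.5, 0.4, -1.9]
width: 0.124
gripper_force: 20.0
```

Run:
```python
import pickle
from h import *
g=pickle.load(open('w1.pkl','rb'));im=cv2.cvtColor(g['image'],cv2.COLOR_RGB2GRAY)
for r in(222,226,230,234,238,270,280,288):print(r,''.join('%4d'%x for x in im[r,225:425:5]))
```

```text
222   46 232 231 232 234 233 183  93  93  59 235 235 231 232 231 229 231 236 235 223 106 105 102 101 100  98 240 240 239  84  67  85  85  97  99  96  95  93  68  30
226   45 200 233 190  90  91  90  92  92  52 229 231 237 233 234 234 231 233 238 232 239 231 227 233 232  53 240 240 239  85  41  85  84  83  82  83 107 118  71  30
230   49 190 218  90  89  90  90  91  71  50 224 236 233 235 231 233 226 234 236 230 233 235 231 229 231  53 240 241 240 144  40  78  83  83  81  82  81 235  52  40
234   61 188  87  87  89  88  89  90  48  47 199 233 231 230 229 230 230 232 234 231 230 232 228 229 234  52 241 240 240  98  40  41  83  83  82  80  80  80  31  52
238   59  55  86  86  87  87  89  80  47  47 192 231 234 231 231 228 233 230 230 232 234 226 237 229 229 103 241 241 240  78  38  37  80  82  82  80  80  79  46  53
270   54  37  78  73  71  71  64  42  42 214 212 205 213 212 214 206 208 204 214 204 209 211 216 214 214 208 208 212 212 208 164  41  38  60  72  70  72  76  36  54
280   22  25  69  68  66  68  57  29 161 230 230 229 231 229 230 228 229 234 229 230 233  85  61  61 208 230 226 229 226 230 230  29  28  54  68  67  69  53  23  24
288   22  21  54  65  66  66  56  28 232 230 230 235 234 228 228 231 230 233 230 229  80  64  70  68  62 232 230 228 232 232 230 226  30  53  68  67  67  36  21  22
```

The pads now hold the bar (12 mm opening, 20 N), so the real fingertips sit about 35 mm above the reported TCP. I'll release and go 13 mm deeper to get a full pad grip.

Emit:
drive_tool:
  steps:
    - [0.77,0,0,0,0]
    - [0.77,0,0,0,0]
    - [0.77,0,0,0,0]
    - [0.77,0,0,-4,0]
    - [0.77,0,0,-3,0]
    - [0.77,0,0,-3,0]
    - [0.77,0,0,-3,0]
    - [0.77,0,0,0,0]
    - [0.77,0,0,0,0]
  grip_force: 20

```text
clock: 8.08
position: [0.44, 0.2177, 0.0453]
ee_rot: [-2.232, -2.21, 0.001]
force: [0.2, -0.2, -0.8]
width: 0.229
gripper_force: 0.0
```

Emit:
drive_tool:
  steps:
    - [1,0,0,0,0]
    - [1,0,0,0,0]
    - [1,0,0,0,0]
    - [1,0,0,0,0]
    - [1,0,0,0,0]
  grip_force: 20

```text
clock: 8.5
position: [0.4403, 0.2178, 0.0456]
ee_rot: [2.232, 2.21, 0.0]
force: [-0.4, 0.6, 0.2]
width: 0.119
gripper_force: 20.0
```

Emit:
drive_tool:
  steps:
    - [1,0.2,0,8,0]
    - [1,0.5,0,8.1,0]
    - [1,0.9,0,8,0]
    - [1,1.2,0,8,0]
    - [1,1.6,0,8,0]
    - [1,1.9,0,7.8,0]
    - [1,0,0,0,0]

```text
clock: 9.08
position: [0.4466, 0.2178, 0.095]
ee_rot: [2.233, 2.21, 0.0]
force: [-4.0, -0.8, -1.0]
width: 0.124
gripper_force: 20.0
```

Emit:
drive_tool:
  steps:
    - [1,2.3,0,7.8,0]
    - [1,2.6,0,7.6,0]
    - [1,2.9,0,7.5,0]
    - [1,3.2,0,7.4,0]
    - [1,3.6,0,7.2,0]
    - [1,3.9,0,7.1,0]
    - [1,4.2,0,6.9,0]
    - [1,4.5,0,6.7,0]
    - [1,4.8,0,6.5,0]
    - [1,5,0,6.3,0]
    - [1,5.3,0,6.1,0]
    - [1,5.6,0,5.8,0]
    - [1,0,0,0,0]

```text
clock: 10.17
position: [0.4943, 0.218, 0.1783]
ee_rot: [-2.232, -2.21, 0.001]
force: [-12.3, -2.3, 7.9]
width: 0.12
gripper_force: 20.0
```

Emit:
drive_tool:
  steps:
    - [1,-1.5,0,1.5,0]
    - [1,0,0,0,0]
    - [1,0,0,0,0]

```text
clock: 10.42
position: [0.4938, 0.2176, 0.1782]
ee_rot: [2.233, 2.209, 0.002]
force: [-0.4, 0.6, -2.0]
width: 0.123
gripper_force: 20.0
```

Emit:
drive_tool:
  steps:
    - [1,5.8,0,5.6,0]
    - [1,6.1,0,5.3,0]
    - [1,6.3,0,5,0]
    - [1,6.5,0,4.8,0]
    - [1,6.7,0,4.5,0]
    - [1,6.9,0,4.2,0]
    - [1,7.1,0,3.9,0]
    - [1,7.2,0,3.6,0]
    - [1,7.4,0,3.2,0]
    - [1,7.5,0,2.9,0]
    - [1,0,0,0,0]

```text
clock: 11.33
position: [0.5627, 0.2179, 0.222]
ee_rot: [2.233, 2.208, 0.004]
force: [-3.9, -3.1, 6.7]
width: 0.122
gripper_force: 20.0
```

Emit:
drive_tool:
  steps:
    - [1,0,0,0.8,0]
    - [1,7.6,0,2.6,0]
    - [1,7.7,0,2.3,0]
    - [1,7.8,0,2,0]
    - [1,7.8,0,1.6,0]
    - [1,7.8,0,1.3,0]
    - [1,7.8,0,0.9,0]
    - [1,7.9,0,0.5,0]
    - [1,7.9,0,0.2,0]
    - [1,0,0,0,0]
    - [1,0,0,0,0]

```text
clock: 12.25
position: [0.6233, 0.2177, 0.2329]
ee_rot: [2.233, 2.21, 0.0]
force: [0.0, -0.7, 1.8]
width: 0.12
gripper_force: 20.0
```

Run:
```python
from cell import observe, get_image
import cv2,numpy as np
im=[get_image(n)['image'] for n in('wrist','scene')]
a=cv2.resize(im[0],(400,250));b=cv2.resize(im[1][120:310,290:490],(400,380))
cv2.imwrite('pics/u5.png',np.clip(cv2.vconcat([a[:215],b])*1.4,0,255).astype(np.uint8)[:,:,::-1])
o=observe();print(o['position'],o['force'],o['ft_torque'])
```

```text
[0.62252583 0.21761025 0.23285204] [-0.81808258  0.12232574 -0.77593451] [ 0.0284756  -0.01961183 -0.07991672]
```

View pics/u5.png

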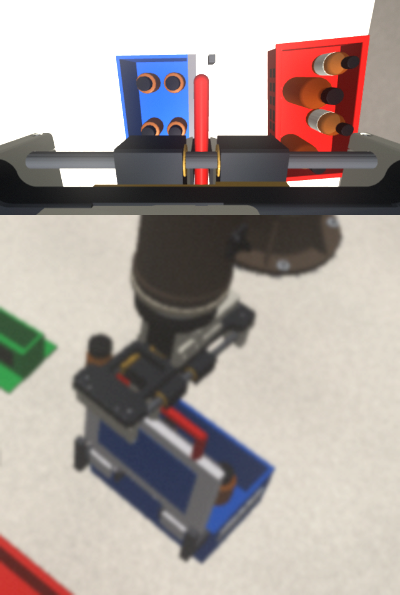

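The lid stands upright at the box, with the handle held and the forks still on the pins. Next I lift it straight up.

Emit:
drive_tool:
  steps:
    - [1,1,0,0,0]
    - [1,0,0,3,0]
    - [1,0,0,4,0]
    - [1,0,0,5,0]
    - [1,0,0,6,0]
    - [1,0,0,6,0]
    - [1,0,0,6,0]
    - [1,0,0,6,0]
    - [1,0,0,6,0]
    - [1,0,0,6,0]
    - [1,0,0,6,0]
    - [1,0,0,6,0]
    - [1,0,0,6,0]
    - [1,0,0,6,0]
    - [1,0,0,5,0]
    - [1,0,0,3,0]
    - [1,0,0,0,0]
    - [1,0,0,0,0]
  grip_force: 30

```text
clock: 13.85
position: [0.6237, 0.2178, 0.3131]
ee_rot: [2.233, 2.21, 0.0]
force: [0.3, 0.7, -4.9]
width: 0.119
gripper_force: 30.0
```

Emit:
drive_tool:
  steps:
    - [1,-0.9,-5,0,0.0013]
    - [1,-1.9,-10,0,0.0027]
    - [1,-2.8,-15,0,0.004]
    - [1,-3.8,-20,0,0.0054]
    - [1,-4.7,-25,0,0.0067]
    - [1,-4.7,-25,0,0.0067]
    - [1,-4.7,-25,0,0.0067]
    - [1,-4.7,-25,0,0.0067]
    - [1,-4.7,-25,0,0.0067]
    - [1,-4.7,-25,0,0.0067]
    - [1,-4.7,-25,0,0.0067]
    - [1,-4.7,-25,0,0.0067]
    - [1,-4.7,-25,0,0.0067]
    - [1,-4.7,-25,0,0.0067]
    - [1,-4.7,-25,0,0.0067]
    - [1,-4.7,-25,0,0.0067]
    - [1,-3.8,-20,0,0.0054]
    - [1,-2.8,-15,0,0.004]
    - [1,-1.9,-10,0,0.003]

```text
clock: 15.43
position: [0.548, -0.1806, 0.3128]
ee_rot: [2.116, 2.322, -0.002]
force: [0.7, -0.8, -4.8]
width: 0.121
gripper_force: 30.0
```

Emit:
drive_tool:
  steps:
    - [1,-1.5,-8,0,0.003]
    - [1,-1,-5,0,0.002]
    - [1,0,0,0,0]
    - [1,0,0,0,0]
    - [1,0,0,0,0]
    - [1,0,0,0,0]

```text
clock: 15.93
position: [0.5472, -0.1891, 0.3131]
ee_rot: [-2.104, -2.333, -0.001]
force: [0.5, -0.3, -4.9]
width: 0.118
gripper_force: 30.0
```

Run:
```python
from cell import observe, get_image
import cv2,numpy as np,pickle
d={n:get_image(n) for n in('wrist','scene','top')};pickle.dump(d,open('d6.pkl','wb'))
w=cv2.resize(d['wrist']['image'],(480,300))[:260]
s=cv2.resize(d['scene']['image'][80:220,200:360],(366,320));t=cv2.resize(d['top']['image'][150:250,310:430],(384,320))
w=cv2.copyMakeBorder(w,0,0,0,270,0)
cv2.imwrite('pics/p6.png',np.clip(cv2.vconcat([w,cv2.hconcat([s,t])])*1.5,0,255).astype(np.uint8)[:,:,::-1])
o=observe();print(o['position'],o['ee_rot'],o['force'])
```

```text
[ 0.54706214 -0.18963805  0.31308593] [2.10518317e+00 2.33189498e+00 2.12191684e-04] [ 0.40474297 -0.39670386 -4.19929164]
```

View pics/p6.png

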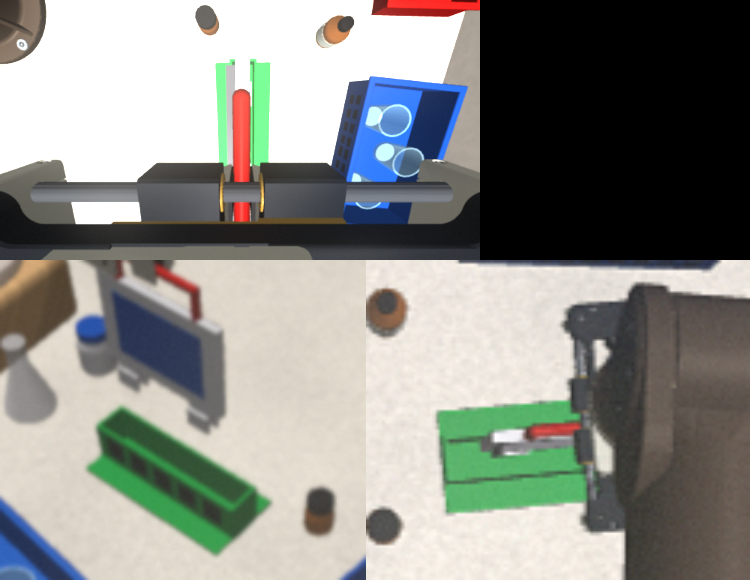

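The lid hangs over the stand in line with the slot: plate edges at 216–270 and bar at 242 in the wrist view. A grey strip at 226–234 hints at a slight tilt, so I'll check that with numbers.

Run:
```python
import pickle
from h import *
from cell import observe
np.set_printoptions(precision=4,suppress=True)
d=pickle.load(open('d6.pkl','rb'));g=d['wrist'];im=g['image']
for r in(84,92,100,110,125,145,175,205):print(r,' '.join('%d,%d,%d'%tuple(p//10) for p in im[r,284:364:3]))
def proj(g,p):
    f=200/np.tan(np.radians(g['vfov'])/2);M=R.from_rotvec(g['attitude']).as_matrix()
    q=M.T@(np.array(p)-g['xyz']);return (q[:2]/q[2]*f+[g['cx'],g['cy']]).round(1)
T=np.array([.547,-.1895,.361]);y=.11;ey=np.array([-np.sin(y),np.cos(y),0]);ex=np.array([np.cos(y),np.sin(y),0])
for n,(a,b,c) in dict(barfar=(0,-.06,0),slabtop=(-.006,-.095,-.035),slabtop2=(.006,-.095,-.035),slabbot=(-.006,-.095,-.165),slabbot2=(.006,-.095,-.165),tip=(-.01,-.07,-.197),tip2=(.01,-.07,-.197)).items():
    P=T+a*ex+b*ey+[0,0,c];print(n,'wrist',proj(g,P),'scene',proj(d['scene'],P),'top',proj(d['top'],P))
for n,(a,b,c) in dict(plateFL=(-.06,-.125,.006),plateFR=(.06,-.125,.006),wallL=(-.026,-.12,.065),wallL_i=(-.021,-.12,.065),wallR_i=(.021,-.12,.065),wallR=(.026,-.12,.065)).items():
    P=np.array([.547,-.1895,0])+a*ex+b*ey+[0,0,c];print(n,'wrist',proj(g,P))
```

```text
84 24,23,23 15,19,15 10,17,11 9,17,10 9,17,10 9,17,10 9,17,10 8,17,10 8,18,10 6,10,7 21,21,21 23,23,23 23,23,23 23,23,23 23,23,23 23,23,23 18,18,17 6,10,6 6,11,7 8,18,10 8,17,9 8,18,9 8,18,9 8,18,10 8,18,9 8,18,9 24,23,23
92 24,23,23 14,18,14 8,18,10 8,18,10 8,18,10 8,18,10 13,13,13 13,13,13 13,13,13 13,13,13 21,21,20 23,23,23 23,23,23 23,23,23 23,23,23 23,23,23 17,17,17 8,18,10 6,10,6 8,18,10 8,18,10 8,18,10 8,18,10 8,18,10 8,18,10 8,18,9 24,24,23
100 24,23,23 19,21,18 8,19,10 8,18,10 8,18,10 8,18,10 13,13,13 13,13,13 13,13,13 13,13,13 20,20,20 23,23,23 23,23,23 23,23,23 23,23,23 23,23,23 17,18,17 8,18,10 6,12,7 8,18,10 8,18,10 8,18,10 8,18,10 8,18,10 8,18,10 8,17,9 24,24,23
110 24,23,23 20,21,19 8,19,10 8,18,10 8,18,10 8,18,10 13,13,13 13,13,13 13,13,13 13,13,13 20,20,19 23,23,23 23,23,23 23,23,23 23,23,23 23,23,23 18,18,18 19,22,19 6,12,7 8,18,10 8,18,10 8,18,10 8,18,10 8,18,10 8,18,10 8,17,9 24,24,23
125 24,23,23 24,23,23 8,19,10 8,19,10 8,19,10 8,19,10 13,13,13 13,13,13 13,13,13 11,7,6 15,6,5 17,6,5 17,6,5 17,6,5 16,5,5 14,5,5 10,5,5 19,22,19 6,12,7 8,18,10 8,18,10 8,18,10 8,19,
[... 611 characters left out ...]
8,19,10 6,14,7 8,19,10 8,19,10 8,19,10 8,19,10 8,19,10 8,19,10 24,23,23 23,23,22
barfar wrist [321.1 342.3] scene [250.   74.6] top [404.3 198.6]
slabtop wrist [313.3 347.4] scene [244.1  80.3] top [413.5 200.8]
slabtop2 wrist [329.8 347.3] scene [240.9  82.3] top [413.1 196.8]
slabbot wrist [316.5 262.9] scene [250.8 118.3] top [403.5 204.8]
slabbot2 wrist [326.8 262.8] scene [247.9 120.4] top [403.1 201.1]
tip wrist [313.5 232.5] scene [259.1 129.4] top [394.  207.4]
tip2 wrist [329.5 232.4] scene [254.4 132.9] top [393.4 201.5]
plateFL wrist [288.8 228.5]
plateFR wrist [354.8 228.1]
wallL wrist [305.7 238.6]
wallL_i wrist [308.8 238.6]
wallR_i wrist [334.8 238.4]
wallR wrist [337.8 238.4]
```

Run:
```python
import pickle
from h import *
d=pickle.load(open('d6.pkl','rb'));g=d['wrist'];print(g['xyz'])
def proj(g,p):
    f=200/np.tan(np.radians(g['vfov'])/2);M=R.from_rotvec(g['attitude']).as_matrix()
    q=M.T@(np.array(p)-g['xyz']);return (q[:2]/q[2]*f+[g['cx'],g['cy']]).round(0)
y=.105;ey=np.array([-np.sin(y),np.cos(y),0]);ex=np.array([np.cos(y),np.sin(y),0])
T=np.array([.547,-.1895,.361])
for t in(0,2,4,6):
    t=np.radians(t)
    P=lambda a,b,c:proj(g,T+(a*np.cos(t)-c*np.sin(t))*ex+b*ey+[0,0,-c*np.cos(t)-a*np.sin(t)])
    print(t.round(3),'slabtop',P(-.006,.095,.035),P(.006,.095,.035),'slabbot',P(-.006,.095,.165),'fork',P(-.0105,.07,.165),P(-.0105,.07,.197))
C=np.array([.547,-.1895,0])
for n,(a,b,c) in dict(plL=(-.06,.125,.006),plR=(.06,.125,.006),wLo=(-.026,.12,.065),wLi=(-.021,.12,.065),wRi=(.021,.12,.065),wRo=(.026,.12,.065),base=(-.026,.12,.006)).items():print(n,proj(g,C+a*ex+b*ey+[0,0,c]))
im=g['image']
for r in(78,80,82,84,86,88,90,92):print(r,' '.join('%d,%d'%tuple(p[:2]//10) for p in im[r,284:364:2]))
```

```text
[ 0.54110025 -0.12384882  0.50483848]
0.0 slabtop [309.  67.] [330.  67.] slabbot [315.  90.] fork [310. 116.] [312. 116.]
0.035 slabtop [307.  67.] [328.  67.] slabbot [309.  90.] fork [305. 116.] [305. 116.]
0.07 slabtop [305.  67.] [326.  68.] slabbot [303.  90.] fork [299. 116.] [299. 116.]
0.105 slabtop [303.  67.] [324.  68.] slabbot [297.  90.] fork [294. 116.] [293. 116.]
plL [284.  82.]
plR [358.  82.]
wLo [303.  81.]
wLi [306.  81.]
wRi [336.  81.]
wRo [339.  81.]
base [305.  86.]
78 24,24 24,23 23,23 24,23 23,23 23,23 24,23 23,23 24,23 23,23 23,23 16,21 15,20 15,20 13,18 21,21 23,23 23,23 23,23 23,23 23,23 23,23 23,23 23,23 18,18 12,19 12,19 12,20 12,20 20,22 23,23 23,23 23,23 24,23 24,23 24,23 24,23 23,23 24,23 24,24
80 24,23 23,23 23,23 23,23 23,23 24,23 24,23 24,23 24,23 24,23 23,23 10,19 8,18 8,18 8,16 21,21 23,23 23,23 23,23 23,23 23,23 23,23 23,23 23,23 18,18 8,18 8,18 8,18 8,18 19,22 23,23 23,23 23,23 24,23 24,23 24,23 24,24 24,23 24,24 24,24
82 24,23 23,23 23,23 24,23 24,23 24,23 24,23 23,23 23,23 24,23 24,23 10,19 8,17 7,12 7,11 21,21 23,23 23,23 23,23 23,23 23,23
[... 521 characters left out ...]
8 8,18 8,18 8,18 14,18 24,23
88 24,23 21,22 8,18 8,18 8,18 8,18 8,18 8,18 10,16 13,13 13,13 13,13 13,13 13,13 12,12 21,21 23,23 23,23 23,23 23,23 23,23 23,23 23,23 23,23 18,17 8,18 7,16 6,10 8,18 8,18 8,18 8,18 8,18 8,18 8,18 8,18 8,18 8,18 15,19 24,24
90 24,23 21,22 8,18 8,18 8,18 8,18 8,18 8,18 10,16 13,13 13,13 13,13 13,13 13,13 12,12 21,21 23,23 23,23 23,23 23,23 23,23 23,23 23,23 23,23 17,17 8,18 7,16 6,10 8,18 8,18 8,18 8,18 8,18 8,18 8,18 8,18 8,18 8,18 15,18 24,24
92 24,23 22,22 8,18 8,18 8,18 8,18 8,18 8,18 10,16 13,13 13,13 13,13 13,13 13,13 12,12 21,21 23,23 23,23 23,23 23,23 23,23 23,23 23,23 23,23 17,17 8,18 7,16 6,10 8,18 8,18 8,18 8,18 8,18 8,18 8,18 8,18 8,18 8,18 15,18 24,24
```

Emit:
drive_tool:
  steps:
    - [1,5,0.5,0,0]
    - [1,8,1,0,0]
    - [1,5,0.5,0,0]
    - [1,0,0,-6,0]
    - [1,0,0,-9,0]
    - [1,0,0,-10,0]
    - [1,0,0,-10,0]
    - [1,0,0,-10,0]
    - [1,0,0,-8,0]
    - [1,0,0,-6,0]
    - [1,0,0,-4,0]
    - [1,0,0,0,0]
    - [1,0,0,0,0]

```text
clock: 17.17
position: [0.565, -0.1883, 0.2501]
ee_rot: [2.106, 2.331, 0.0]
force: [0.1, 0.2, -3.3]
width: 0.119
gripper_force: 30.0
```

Run:
```python
import pickle
from h import *
from cell import get_image,observe
g=get_image('wrist');pickle.dump(g,open('w7.pkl','wb'));im=g['image'];print(observe()['position'],observe()['force'])
for r in(40,44,48,52,56,60,64,70,90,120,160,200):print(r,' '.join('%d,%d'%tuple(p[:2]//10) for p in im[r,240:380:3]))
s=get_image('scene')['image'][80:220,200:360];w=im[20:230,220:420]
cv2.imwrite('pics/p7.png',np.clip(cv2.hconcat([cv2.resize(s,(400,350)),cv2.resize(w,(333,350))])*1.4,0,255).astype(np.uint8)[:,:,::-1])
```

```text
[ 0.56522085 -0.18831632  0.25049746] [ 0.73490709  0.60765856 -3.85704832]
40 24,24 23,23 24,23 24,23 24,24 24,23 23,23 24,23 24,23 24,23 23,23 23,23 23,23 23,23 24,23 24,24 24,23 23,23 24,23 23,23 23,23 23,23 23,23 23,23 23,23 23,23 23,23 23,23 23,23 23,23 23,23 23,23 24,23 23,23 23,23 23,23 23,23 24,23 24,23 24,24 24,23 23,23 23,23 23,23 24,23 24,23 24,24
44 23,23 24,24 24,23 24,23 23,23 24,23 24,23 23,23 24,23 24,24 23,23 24,23 24,23 23,23 23,23 24,23 24,23 23,23 24,23 23,23 23,23 23,23 23,23 24,23 23,23 23,23 23,23 23,23 23,23 23,23 23,23 24,23 24,23 23,23 23,23 23,22 23,23 24,23 23,23 24,24 24,24 24,23 24,24 24,23 23,23 24,23 24,23
48 24,23 24,24 24,23 23,23 23,23 23,23 24,23 23,23 23,23 24,24 24,23 23,23 23,23 23,23 23,23 24,23 23,23 23,23 23,23 23,23 24,23 24,23 23,23 23,23 23,23 23,23 23,23 23,23 23,23 23,23 24,23 23,23 23,23 23,23 23,23 23,23 23,23 24,23 24,24 24,24 23,23 23,23 24,23 24,23 24,23 23,23 23,23
52 24,24 24,24 24,23 23,23 24,23 24,23 23,23 24,23 23,23 23,23 24,23 24,23 24,24 23,23 23,23 23,23 23,23 24,23 24,23 24,24 23,23 23,23 23,23 23,23 23,23 23,23 23,23 23,2
[... 1610 characters left out ...]
9 8,19 8,18 7,18 5,9 6,12 7,18 13,13 13,13 13,13 13,13 12,9 11,5 12,5 11,5 11,6 22,21 14,16 16,21 8,19 8,19 8,19 8,19 8,19 24,23 24,24 23,23 24,23 24,24 23,23 24,24 24,24 24,24
160 24,24 24,24 23,23 24,24 24,24 24,24 24,24 24,24 24,24 24,23 24,24 15,19 8,19 8,19 8,19 8,19 8,19 8,19 7,17 5,7 8,19 13,13 13,13 13,12 15,5 18,5 20,5 22,6 20,6 18,5 16,5 10,6 8,19 8,19 8,19 8,19 8,19 8,18 24,23 24,23 23,23 23,23 24,23 24,23 23,23 23,23 24,23
200 24,23 24,24 24,24 24,23 24,23 24,24 24,24 24,23 24,24 24,23 24,23 24,24 8,19 9,20 8,20 8,20 8,20 8,20 8,20 4,8 7,15 12,16 14,14 14,14 15,4 18,4 20,5 22,7 20,5 18,4 16,4 9,10 8,19 8,19 8,19 8,19 8,19 8,18 24,23 23,23 23,23 23,23 23,23 24,23 24,23 24,24 23,23
```

View pics/p7.png

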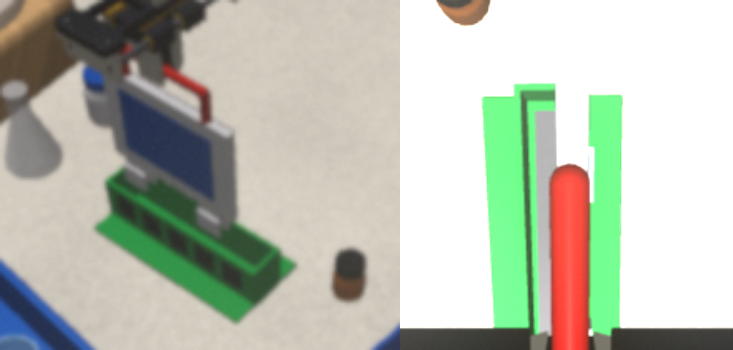

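The left wall's inner edge is at 523 and the lid's lower face at 537, which puts the fork tips about 5 mm towards −x of the slot centre. I'll correct by 4 mm and lower it in.

Emit:
drive_tool:
  steps:
    - [1,4,0.5,0,0]
    - [1,0,0,-5,0]
    - [1,0,0,-7,0]
    - [1,0,0,-7,0]
    - [1,0,0,-7,0]
    - [1,0,0,-7,0]
    - [1,0,0,-7,0]
    - [1,0,0,-7,0]
    - [1,0,0,-7,0]
    - [1,0,0,-7,0]
    - [1,0,0,-5,0]
    - [1,0,0,-5,0]
    - [1,0,0,-4,0]
    - [1,0,0,-3,0]
    - [1,0,0,-2,0]
    - [1,0,0,0,0]
    - [1,0,0,0,0]

```text
clock: 18.68
position: [0.5755, -0.188, 0.1769]
ee_rot: [2.097, 2.321, 0.012]
force: [-0.1, -0.4, 34.5]
width: 0.119
gripper_force: 30.0
```

Emit:
drive_tool:
  steps:
    - [1,0,0,5,0]
    - [1,0,0,3,0]
    - [1,0,0,0,0]
    - [1,0,0,0,0]

```text
clock: 19.02
position: [0.5687, -0.1877, 0.1774]
ee_rot: [-2.106, -2.331, 0.0]
force: [0.7, 0.2, -4.4]
width: 0.12
gripper_force: 30.0
```

Run:
```python
import pickle
from h import *
from cell import get_image,observe
o=observe();print(o['position'],o['force'],o['ee_rot'])
g=get_image('wrist');s=get_image('scene');pickle.dump((g,s,o),open('w8.pkl','wb'));im=g['image']
def proj(g,p):
    f=200/np.tan(np.radians(g['vfov'])/2);M=R.from_rotvec(g['attitude']).as_matrix()
    q=M.T@(np.array(p)-g['xyz']);return (q[:2]/q[2]*f+[g['cx'],g['cy']]).round(0)
y=.105;ey=np.array([-np.sin(y),np.cos(y),0]);ex=np.array([np.cos(y),np.sin(y),0]);T=o['position']+[0,0,.048]
for t in(0,4,8,12):
    t=np.radians(t)
    Q=lambda a,b,c:T+(a*np.cos(t)-c*np.sin(t))*ex+b*ey+[0,0,-c*np.cos(t)-a*np.sin(t)]
    print(t.round(2),'wrist top/bot',proj(g,Q(-.006,.095,.035)),proj(g,Q(.006,.095,.035)),proj(g,Q(-.006,.095,.165)),'scene bar+y end',proj(s,Q(0,.06,0)),'slab top +y+x',proj(s,Q(.006,.095,.035)),'bot',proj(s,Q(.006,.095,.165)))
C=np.array([.547,-.1895,0])
print([proj(g,C+a*ex+.12*ey+[0,0,.065]) for a in(-.026,-.021,.021,.026)])
def cls(p):
    r,gg,b=[int(v) for v in p]
    return 'R' if r>1.6*gg else 'G' if gg>1.25*r else 'W' if r>205 else 'b' if b>1.3*r else 'g' if r>105 else '.'
for r in(30,45,60,75,90,110,130,160,200):print('%3d'%r,''.join(cls(p) for p in im[r,250:380]))
print('scene')
for r in range(90,175,4):print('%3d'%r,''.join(cls(p) if 1 else '' for p in np.clip(s['image'][r,225:330]*1.4,0,255)))
```

```text
[ 0.56871237 -0.18771924  0.17741088] [ 0.74109457  0.18424677 -4.4094026 ] [-2.10588627e+00 -2.33051393e+00  1.76639623e-04]
0.0 wrist top/bot [309.  67.] [330.  67.] [315.  90.] scene bar+y end [283. 139.] slab top +y+x [292. 155.] bot [294. 186.]
0.07 wrist top/bot [305.  67.] [326.  67.] [303.  90.] scene bar+y end [283. 139.] slab top +y+x [292. 154.] bot [296. 183.]
0.14 wrist top/bot [301.  66.] [322.  67.] [292.  90.] scene bar+y end [283. 139.] slab top +y+x [293. 154.] bot [299. 181.]
0.21 wrist top/bot [297.  66.] [317.  67.] [280.  89.] scene bar+y end [283. 139.] slab top +y+x [293. 154.] bot [301. 178.]
[array([271.,  62.]), array([276.,  62.]), array([320.,  61.]), array([325.,  61.])]
 30 WWWWWWWWWWWWWWWWWWWWWWWWWWWWWWWWWWWWWWWWWWWWWWWWWWWWWWWWWWWWWWWWWWWWWWWWWWWWWWWWWWWWWWWWWWWWWWWWWWWWWWWWWWWWWWWWWWWWWWWWWWWWWWWWWW
 45 WWWWWWWWWWWWWWWWWWWWWWWWWWWWWWWWWWWWWWWWWWWWWWWWWWWWWWWWWWWWWWWWWWWWWWWWWWWWWWWWWWWWWWWWWWWWWWWWWWWWWWWWWWWWWWWWWWWWWWWWWWWWWWWWWW
 60 WWWWWWWWWWWWWWWWWWWWWWWWWgGGGGGGGGGGGGGGGGGGGGGGGGGGGGGGGGGGGggWWWWWWWWWWWWWWWWWWggWWWWWWWWWWWWWWWWWWWWWWWWWWWWWWWWW
[... 2550 characters left out ...]
ggggggWWWWWWWWWWWWWWWWWWWWWWWWWWWWWWWWWW
154 WWWWWWWWWWgWWWWWggGGGGGGG.......bbbbbbbbbGbbGbbbbbbbbbbbbbbb........gggWWWWWWWWWWWWWWWWWWWWWWWWWWWWWWWWWW
158 WWWWWWWWWWWWWWgWgggGGGGGGG.gggg.......bbbbbbbbbbbbbbbbbbbbbb........gggWWWWWWWWWWWWWWWWWWWWWWWWWWWWWWWWWW
162 WWWWWWWWWWWWggWWWgg.GGG.......ggggg.........bbbbbbbbbbbbbbbb........gggWWWWWWWWWWWWWWWWWWWWWWWWWWWWWWWWWW
166 WWggWWWWWWWgWgggggGGGGGGGG...G......GGGGGGGGG.....bbbbbbbbbbb........ggWWWWWWWWWWWWWWWWWWWWWWWWWWWWWWWWWW
170 WWWWWgggWWWggGGGGGGGGGGGGGGGGGGGG......GGGGGGGGGGGGG.....bbbb.........GGgggWWWWWWWWWWWWWWWWWWWWWWWWWWWWWW
174 WWgWWWgggggggggggGGGGGGGGGGGGGGGGGGGGGGGGGG.....GGGGGGGG...............GGGGGGGggggWWWWWWWWWWWWWWWWWWWWWWW
```

Emit:
drive_tool:
  steps:
    - [1,0,0,-1,0]
    - [1,0,0,-1,0]
    - [1,0,0,-1,0]
    - [1,0,0,0,0]
    - [1,0,0,0,0]

```text
clock: 19.53
position: [0.5709, -0.1876, 0.1771]
ee_rot: [2.104, 2.328, 0.004]
force: [0.9, 0.9, 12.0]
width: 0.119
gripper_force: 30.0
```

Run:
```python
import pickle
from h import *
from cell import get_image,observe
np.set_printoptions(precision=4,suppress=True)
o0=pickle.load(open('w8.pkl','rb'))[2];o=observe()
for k in('position','ee_rot','force','ft_torque','joints','joint_efforts'):print(k,o0[k],o[k])
```

```text
position [ 0.5687 -0.1877  0.1774] [ 0.5709 -0.1876  0.1771]
ee_rot [-2.1059 -2.3305  0.0002] [2.1036 2.3283 0.0038]
force [ 0.7411  0.1842 -4.4094] [ 0.8745  0.9262 11.9531]
ft_torque [-0.0219 -0.6406  0.0981] [ 0.0814 -0.4817  0.1056]
joints [ 0.6515  0.4802 -0.6133  1.6204  0.2972  1.1364  0.0663] [ 0.6508  0.4806 -0.6137  1.6207  0.299   1.131   0.0646]
joint_efforts [  0.4412 -66.5415  -8.7373 -31.0158  -0.08     0.7708  -0.0841] [  0.559  -56.7661  -6.807  -25.2526   0.0879   0.3852  -0.0985]
```

Run:
```python
import pickle
from h import *
np.set_printoptions(precision=4,suppress=True)
g,s,o=pickle.load(open('w8.pkl','rb'));T=o['position']
def tri(a,b):
    A=np.array([ray(g,*a),-ray(s,*b)]).T;c=np.array(s['xyz'])-g['xyz'];k=np.linalg.lstsq(A,c,rcond=None)[0]
    p=np.array(g['xyz'])+k[0]*ray(g,*a);q=np.array(s['xyz'])+k[1]*ray(s,*b);return (p+q)/2,np.linalg.norm(p-q)
m=masks(g)['red'];v,u=np.nonzero(m[90:180,295:345]);print('wrist red top row',v.min()+90,u[v==v.min()].mean()+295)
h=cv2.cvtColor(s['image'],cv2.COLOR_RGB2HSV);r=((h[...,0]<8)|(h[...,0]>170))&(h[...,1]>100)
k=blob(r,262,115,300,160)
for y in range(118,150,2):print(y,np.nonzero(k[y])[0])
gr=cv2.cvtColor(s['image'],cv2.COLOR_RGB2GRAY)
for y in range(138,192,3):print(y,' '.join('%d'%x for x in gr[y,276:312:2]))
import sys
a=s['image']
for b in((283,133),(284,137)):print(tri((321,v.min()+92),b),T)
```

```text
wrist red top row 116 321.0
118 []
120 []
122 [268]
124 [266 267 268 269 270 271]
126 [267 268 269 270 271 272 273]
128 [269 270 271 272 273 274 275 276]
130 [274 275 276 277 278 279 280]
132 [278 279 280 281 282 283]
134 [281 282 283]
136 [282 283]
138 [282 283]
140 [282 283]
142 [282 283]
144 []
146 []
148 []
138 133 126 116 45 66 138 146 148 147 146 147 147 147 144 145 144 145 144
141 111 136 121 47 58 135 147 148 146 147 148 148 148 146 145 145 146 146
144 69 74 81 62 93 130 124 135 147 148 150 148 147 147 147 147 146 146
147 46 59 68 71 78 110 135 140 129 134 146 148 148 145 146 146 147 146
150 41 40 42 53 65 70 73 91 87 116 149 149 149 149 148 148 148 148
153 39 40 40 41 46 69 72 70 70 108 148 150 149 150 147 148 149 148
156 40 39 40 41 46 67 71 71 71 106 148 149 148 149 149 148 148 147
159 41 41 41 40 45 68 69 72 72 103 149 152 152 149 148 149 149 149
162 38 40 40 41 42 64 71 72 72 98 147 149 148 150 152 150 150 152
165 42 39 41 40 42 60 71 71 72 92 144 149 149 151 151 150 150 146
168 68 55 43 40 41 59 70 71 72 86 138 149 151 152 151 151 149 148
171 76 71 69 60 47 56 71 72 71 66 75 111 140 146 149 149 152 150
174 60 74 80 72 70 70 70 71 70 66 51 50 60 90 129 144 148 150
177 45 48 91 111 92 74 72 71 72 69 53 49 49 50 54 74 111 140
180 47 39 63 72 86 112 94 73 73 65 49 48 48 48 48 51 61 74
183 46 41 39 53 68 71 67 63 73 75 65 53 49 48 54 66 59 51
186 75 61 46 38 38 54 58 41 43 56 70 77 72 67 67 51 49 50
189 81 81 76 66 49 48 45 38 37 36 44 52 63 59 49 48 49 49
(array([ 0.563 , -0.1222,  0.2498]), np.float64(0.0015996889656020238)) [ 0.5687 -0.1877  0.1774]
(array([ 0.5624, -0.1216,  0.2355]), np.float64(2.293800937828932e-05)) [ 0.5687 -0.1877  0.1774]
```

Run:
```python
import pickle
from h import *
g,s,o=pickle.load(open('w8.pkl','rb'));T=o['position']
def proj(g,p):
    f=200/np.tan(np.radians(g['vfov'])/2);M=R.from_rotvec(g['attitude']).as_matrix()
    q=M.T@(np.array(p)-g['xyz']);return (q[:2]/q[2]*f+[g['cx'],g['cy']]).round(1)
y=.11;ey=np.array([-np.sin(y),np.cos(y),0])
for dz in(.02,.035,.05,.06,.07,.08):print(dz,[proj(g,T+b*ey+[0,0,dz]) for b in(.066,-.06)],'scene',proj(s,T+.06*ey+[0,0,dz]))
im=g['image'];m=masks(g)['red']
for r in range(112,300,12):
    q=np.nonzero(m[r,290:350])[0]+290;print(r,len(q) and (q.min(),q.max(),len(q)),end=' ')
D=pickle.load(open('d6.pkl','rb'));print('\nd6',[np.nonzero(masks(D['wrist'])['red'][60:200,310:335].any(1))[0][0]+60])
# scene check of bystander/stand: wall-top corner & initial bar
d0=pickle.load(open('d0.pkl','rb'))['scene']
C=np.array([.547,-.1895,0]);y=.11;ex=np.array([np.cos(y),np.sin(y),0])
for a,b,z in((.06,.125,.006),(.06,-.125,.006),(-.06,.125,.006),(.026,.125,.065),(.026,-.125,.065)):print('stand',a,b,z,proj(d0,C+a*ex+b*ey+[0,0,z]))
k=cv2.findContours(blob(masks(d0)['green'],230,140,325,215),cv2.RETR_EXTERNAL,cv2.CHAIN_APPROX_SIMPLE)[0];k=max(k,key=cv2.contourArea);print(cv2.approxPolyDP(k,3,True).reshape(-1,2).tolist())
```

```text
0.02 [array([319.6, 119.3]), array([321.6, 311.4])] scene [283.4 146.1]
0.035 [array([319.3, 119.2]), array([321.6, 326.7])] scene [283.  142.1]
0.05 [array([319.1, 119.1]), array([321.5, 344.5])] scene [282.7 138. ]
0.06 [array([318.8, 119. ]), array([321.5, 358.3])] scene [282.4 135.2]
0.07 [array([318.6, 118.9]), array([321.5, 373.8])] scene [282.1 132.4]
0.08 [array([318.3, 118.8]), array([321.4, 391.5])] scene [281.9 129.5]
112 0 124 (np.int64(309), np.int64(332), 24) 136 (np.int64(307), np.int64(334), 28) 148 (np.int64(308), np.int64(333), 26) 160 (np.int64(308), np.int64(333), 26) 172 (np.int64(308), np.int64(333), 26) 184 (np.int64(308), np.int64(334), 27) 196 (np.int64(309), np.int64(334), 26) 208 (np.int64(309), np.int64(334), 26) 220 (np.int64(309), np.int64(334), 26) 232 (np.int64(309), np.int64(334), 26) 244 0 256 0 268 0 280 (np.int64(310), np.int64(334), 25) 292 (np.int64(310), np.int64(334), 25) 
d6 [np.int64(119)]
stand 0.06 0.125 0.006 [295.4 208.1]
stand 0.06 -0.125 0.006 [238.  169.9]
stand -0.06 0.125 0.006 [319.9 184.5]
stand 0.026 0.125 0.065 [302. 189.]
stand 0.026 -0.125 0.065 [242.7 151.4]
[[239, 170], [291, 206], [300, 202], [247, 165]]
```

Run:
```python
import pickle
from h import *
np.set_printoptions(precision=4,suppress=True)
d=pickle.load(open('d6.pkl','rb'));g6,s6,t6=d['wrist'],d['scene'],d['top'];g7=pickle.load(open('w7.pkl','rb'));g8,s8,o8=pickle.load(open('w8.pkl','rb'))
def wid(im,v):  # sub-pixel bar width via red-ness half level
    r=im[v-3:v+4,290:350].astype(float).mean(0);x=np.clip(r[:,0]-r[:,1],0,None);h=x.max()*.4
    i=np.nonzero(x>h)[0];return i[0]-(x[i[0]]-h)/(x[i[0]]-x[i[0]-1])+290, i[-1]+(x[i[-1]]-h)/(x[i[-1]]-x[i[-1]+1])+290
for n,g in(('6',g6),('7',g7),('8',g8)):
    for v in(180,205):a,b=wid(g['image'],v);print(n,v,a,b,b-a,'depth',291.3*.012/(b-a))
# forks in scene, stand frame
y=.11;ey=np.array([-np.sin(y),np.cos(y)]);ex=np.array([np.cos(y),np.sin(y)])
for z in(.08,.10,.12):
    for uv in((282,171.2),(256,153.5)):
        q=cast(s6,*uv,z)[:2]-[.547,-.1895];print('p7',z,uv,q@ex,q@ey)
# bottom of visible lid in s8: print classes near right fork
h=cv2.cvtColor(s8['image'],cv2.COLOR_RGB2HSV)
for r in range(150,196,2):print(r,''.join('G' if (40<p[0]<85 and p[1]>90) else 'B' if (100<p[0]<130 and p[1]>90) else str(min(9,p[2]//18)) for p in h[r,236:316]))
```

```text
6 180 310.5885714285714 332.3604761904762 21.771904761904807 depth 0.16055554340456213
6 205 310.72727272727275 332.2551020408163 21.527829313543577 depth 0.16237586934976533
7 180 310.5741463414634 332.3562211981567 21.78207485669327 depth 0.16048057969674362
7 205 310.7240105540897 332.24889643463496 21.52488588054524 depth 0.16239807353215355
8 180 307.86745562130176 333.65632653061226 25.788870909310504 depth 0.13554684159274266
8 205 308.5389423076923 333.68384615384616 25.144903846153852 depth 0.1390182289575422
p7 0.08 (282, 171.2) 0.019772587753880095 0.04106816905606116
p7 0.08 (256, 153.5) 0.015335158517700372 -0.07296386399693844
p7 0.1 (282, 171.2) 0.03233872739898615 0.054296461469795415
p7 0.1 (256, 153.5) 0.028006190119045128 -0.057040082284291686
p7 0.12 (282, 171.2) 0.044904867044092196 0.06752475388352967
p7 0.12 (256, 153.5) 0.04067722172038998 -0.04111630057164505
150 8888887765G333333BBBBBBBBBBBBBBBBBBBBBBBBBBBB33443344455456888888888888888888888
152 8888876GGGG3333333BBBBBBBBBBBBBBBBBBBBBBBBBBBBBB33334344346888888888888888888888
154 8888875GGGGGG333333333BBBBBBB
[... 1051 characters left out ...]
333333G33GGGG6778888
180 8888888888887765GGGGGGGGGGGGGGGGGGG222223222334445665444443333G3G3G3333GGGG56788
182 8888888888888887765GGGGGGGGGGGGGGGGGGG2G32222333344444GGGGGGGG333G33GGGGGGG35677
184 8888888888888888887665GGGGGGGGGGGGGGGGGGGG2222223333333GGGGGGGGGGG3GGGGGG33GGGGG
186 8888888888888888888887665GGGGGGGGGGGGGGGGGGG22222233322223GGGGGGGGGGGGG3333GGGGG
188 8888888888888888888888887665GGGGGGGGGGGGGGGGGGG3223322222222GGGGGGGGG333333GGGGG
190 8888888888888888888888888887665GGGGGGGGGGGGGGGGGGGG32222212223GGGGG33333333GG556
192 8888888888888888888888888888887665GGGGGGGGGGGGGGGGGGGG22222223GG3333333323345778
194 8888888888888888888888888888888887766GGGGGGGGGGGGGGGGGGG322223G33323333333568888
```

The forks came down astride the stand's +x wall: the scene pixels show them breaking the wall-top line, and the bar slipped about 22 mm up in the fingers. That places the tips precisely, 23.5 mm off the slot centre. I'll lift, shift back by that amount and check.

Emit:
drive_tool:
  steps:
    - [1,0,0,3,0]
    - [1,0,0,5,0]
    - [1,0,0,7,0]
    - [1,0,0,7,0]
    - [1,0,0,7,0]
    - [1,0,0,7,0]
    - [1,0,0,5,0]
    - [1,0,0,4,0]
    - [1,-4,-0.4,0,0]
    - [1,-7.5,-0.9,0,0]
    - [1,-7.5,-0.8,0,0]
    - [1,-4.5,-0.5,0,0]
    - [1,0,0,0,0]
    - [1,0,0,0,0]
    - [1,0,0,0,0]

```text
clock: 20.78
position: [0.5455, -0.1905, 0.2201]
ee_rot: [2.106, 2.331, 0.0]
force: [-0.9, 0.3, -4.5]
width: 0.122
gripper_force: 30.0
```

Run:
```python
import pickle
from h import *
from cell import get_image,observe
np.set_printoptions(precision=4,suppress=True)
o=observe();print(o['position'],o['force']);s=get_image('scene');g=get_image('wrist');pickle.dump((g,s,o),open('w9.pkl','wb'))
h=cv2.cvtColor(s['image'],cv2.COLOR_RGB2HSV)
for r in range(124,196,2):print(r,''.join('G' if (40<p[0]<85 and p[1]>90) else 'B' if (100<p[0]<130 and p[1]>90) else 'R' if p[1]>110 and (p[0]<8 or p[0]>170) else str(min(9,p[2]//18)) for p in h[r,236:320]))
def proj(g,p):
    f=200/np.tan(np.radians(g['vfov'])/2);M=R.from_rotvec(g['attitude']).as_matrix()
    q=M.T@(np.array(p)-g['xyz']);return (q[:2]/q[2]*f+[g['cx'],g['cy']]).round(1)
y=.11;ey=np.array([-np.sin(y),np.cos(y),0]);ex=np.array([np.cos(y),np.sin(y),0]);T=o['position']+[0,0,.07]
for n,(a,b,c) in dict(bar=(0,.066,0),slabtop=(.006,.095,-.035),slabbot=(.006,.095,-.165),fork=(.0105,.07,-.197),fork2=(.0105,-.05,-.197)).items():print(n,proj(s,T+a*ex+b*ey+[0,0,c]))
```

```text
[ 0.5455 -0.1905  0.2201] [-0.8554  0.3443 -4.5116]
124 43444443333333333333BBBBBBBBBBBBBB33333334456777764RR4678888888888888888888888888888
126 43344443333333333333BBBBBBBBBBBBBBBBB33333334445665RR4567788888888888888888888888888
128 654444443434455543333BBBBBBBBBBBBBBBBBBBB3333333444456777777778888888888888888888888
130 877655555567777643333BBBBBBBBBBBBBBBBBBBBBBBB333333344567777777788888888888888888888
132 888887778888888753333BBBBBBBBBBBBBBBBBBBBBBBBBBB333333344567765678888888888888888888
134 8888888888888887543333BBBBBBBBBBBBBBBBBBBBBBBBBBBBBB33333344444678888888888888888888
136 8888888888888887643333BBBBBBBBBBBBBBBBBBBBBBBBBBBBBBB3333333334578888888888888888888
138 8888888888888888765433333BBBBBBBBBBBBBBBBBBBBBBBBBBBB3333333344578888888888888888888
140 8888888888888888887764333333BBBBBBBBBBBBBBBBBBBBBBBBB3333334344578888888888888888888
142 88888888888888888888764433333333BBBBBBBBBBBBBBBBBBBBBB333333444578888888888888888888
144 88888888888888776666666554433333333BBBBBBBBBBBBBBBBBBB333333334468888888888888888888
146 888888888887765GGGGG444456654433333333BBBBBBBBBBBBBBBB33333343446
[... 1556 characters left out ...]
GGGGGGGGGGGGGGGGGGG22G222121122GGGGGGGGGGGGGGG333GGGGGGGG56778888
184 8888888888888888887665GGGGGGGGGGGGGGGGGGGG222112223322GGGGGGGGGGGGGGGGGGGG3GGGGG6778
186 8888888888888888888887665GGGGGGGGGGGGGGGGGGGG222223G22222GGGGGGGGGGGGGG3333GGGGGG567
188 8888888888888888888888887665GGGGGGGGGGGGGGGGGGGG223G221222223GGGGGGGG33333GGGGGG5678
190 8888888888888888888888888887665GGGGGGGGGGGGGGGGGGGGG2222122222GGGGG33333333GG5567888
192 8888888888888888888888888888887765GGGGGGGGGGGGGGGGGGGG22222223GG33333333333457788888
194 8888888888888888888888888888888887766GGGGGGGGGGGGGGGGGGG322223G3G3333333345678888888
bar [288.7 116.1]
slabtop [296.3 132.3]
slabbot [298.1 166.2]
fork [291.2 170.5]
fork2 [262.1 152.6]
```

The forks now match the vertical-lid model (tip predicted at (291,170), seen at about (291,171)), above the inside of the slot. Lowering in stages.

Emit:
drive_tool:
  steps:
    - [1,0,0,-4,0]
    - [1,0,0,-5,0]
    - [1,0,0,-5,0]
    - [1,0,0,-5,0]
    - [1,0,0,-5,0]
    - [1,0,0,-5,0]
    - [1,0,0,-5,0]
    - [1,0,0,-3,0]
    - [1,0,0,-2,0]
    - [1,0,0,0,0]

```text
clock: 21.72
position: [0.5452, -0.1903, 0.1805]
ee_rot: [-2.106, -2.33, 0.0]
force: [0.5, -0.2, -4.7]
width: 0.114
gripper_force: 30.0
```

Emit:
drive_tool:
  steps:
    - [1,0,0,-4,0]
    - [1,0,0,-5,0]
    - [1,0,0,-5,0]
    - [1,0,0,-5,0]
    - [1,0,0,-5,0]
    - [1,0,0,-4,0]
    - [1,0,0,-4,0]
    - [1,0,0,-3,0]
    - [1,0,0,-2,0]
    - [1,0,0,0,0]

```text
clock: 22.55
position: [0.5452, -0.1903, 0.1436]
ee_rot: [-2.106, -2.33, 0.0]
force: [-1.1, 0.4, -4.3]
width: 0.123
gripper_force: 30.0
```

Emit:
drive_tool:
  steps:
    - [1,0,0,-2,0]
    - [1,0,0,-1.5,0]
    - [1,0,0,0,0]

```text
clock: 22.8
position: [0.5453, -0.1904, 0.1403]
ee_rot: [-2.106, -2.331, 0.0]
force: [0.2, 1.0, -5.0]
width: 0.115
gripper_force: 30.0
```

Emit:
drive_tool:
  steps:
    - [1,0,0,-1.5,0]
    - [1,0,0,-1.5,0]
    - [1,0,0,0,0]

```text
clock: 23.05
position: [0.546, -0.1897, 0.1379]
ee_rot: [2.105, 2.331, 0.002]
force: [0.7, 1.2, 0.4]
width: 0.119
gripper_force: 30.0
```

Emit:
drive_tool:
  steps:
    - [1,0,0,-1.5,0]
    - [1,0,0,-1.5,0]
    - [1,0,0,0,0]

```text
clock: 23.3
position: [0.5482, -0.1898, 0.1371]
ee_rot: [2.102, 2.328, 0.005]
force: [0.5, 3.4, 13.8]
width: 0.119
gripper_force: 30.0
```

Emit:
drive_tool:
  steps:
    - [1,0,0,-1.5,0]
    - [1,0,0,0,0]

```text
clock: 23.47
position: [0.5494, -0.19, 0.1367]
ee_rot: [2.101, 2.326, 0.007]
force: [0.6, 2.7, 20.2]
width: 0.118
gripper_force: 30.0
```

Emit:
drive_tool:
  steps:
    - [1,0,0,2,0]
    - [1,0,0,2,0]
    - [1,0,0,0,0]
    - [1,0,0,0,0]
  grip_force: 3

```text
clock: 23.8
position: [0.5455, -0.1908, 0.1372]
ee_rot: [2.106, 2.33, -0.0]
force: [-0.3, 0.4, 2.7]
width: 0.132
gripper_force: 3.0
```

Emit:
drive_tool:
  steps:
    - [1,0,0,2,0]
    - [1,0,0,2,0]
    - [1,0,0,2,0]
    - [1,0,0,2,0]
    - [1,0,0,2,0]
    - [1,0,0,2,0]
    - [1,0,0,2,0]
    - [1,0,0,2,0]
    - [1,0,0,0,0]
  grip_force: 3

```text
clock: 24.55
position: [0.5457, -0.1904, 0.1535]
ee_rot: [2.106, 2.33, 0.0]
force: [-0.1, -1.3, -3.2]
width: 0.127
gripper_force: 3.0
```

Run:
```python
from h import *
from cell import get_image,observe
g=get_image('wrist');o=observe();print(o['force'],o['position'])
for v in(180,205):
    r=g['image'][v-3:v+4,290:350].astype(float).mean(0);x=np.clip(r[:,0]-r[:,1],0,None);i=np.nonzero(x>x.max()*.4)[0];print(i[0]+290,i[-1]+290,len(i),'depth',291.3*.012/len(i))
```

```text
[-0.17423988 -0.95642317 -1.9499642 ] [ 0.54571866 -0.19055097  0.15343484]
311 333 23 depth 0.15198260869565217
311 332 22 depth 0.15889090909090908
```

Emit:
drive_tool:
  steps:
    - [1,3,0.3,0,0]
    - [1,4,0.4,-0.2,0]
    - [1,4,0.4,-0.2,0]
    - [1,4,0.4,-0.4,0]
    - [1,4,0.4,-0.4,0]
    - [1,4,0.4,-0.4,0]
    - [1,0,0,0,0]
  grip_force: 5

```text
clock: 25.18
position: [0.5701, -0.1882, 0.1519]
ee_rot: [2.105, 2.33, 0.002]
force: [0.8, -4.0, 7.0]
width: 0.129
gripper_force: 5.0
```

Emit:
drive_tool:
  steps:
    - [1,4,0.4,-0.6,0]
    - [1,4,0.4,-0.6,0]
    - [1,3,0.3,-0.6,0]
    - [1,0,0,0,0]

```text
clock: 25.52
position: [0.581, -0.1871, 0.1501]
ee_rot: [2.105, 2.33, 0.002]
force: [2.0, -2.6, 6.6]
width: 0.127
gripper_force: 5.0
```

Emit:
drive_tool:
  steps:
    - [1,3,0.3,0,0]
    - [1,3,0.3,-0.3,0]
    - [1,0,0,0,0]

```text
clock: 25.77
position: [0.5863, -0.1862, 0.1494]
ee_rot: [2.106, 2.331, 0.001]
force: [2.5, -2.3, 4.0]
width: 0.128
gripper_force: 5.0
```

Emit:
drive_tool:
  steps:
    - [1,3,0.3,-0.5,0]
    - [1,3,0.3,-0.5,0]
    - [1,0,0,0,0]

```text
clock: 26.02
position: [0.592, -0.1856, 0.1482]
ee_rot: [2.106, 2.331, 0.001]
force: [0.7, -1.6, 3.9]
width: 0.133
gripper_force: 5.0
```

Emit:
drive_tool:
  steps:
    - [1,3,0.3,-0.6,0]
    - [1,3,0.3,-0.6,0]
    - [1,0,0,0,0]

```text
clock: 26.27
position: [0.5979, -0.1849, 0.1469]
ee_rot: [-2.106, -2.331, -0.001]
force: [0.3, -1.9, 2.6]
width: 0.131
gripper_force: 5.0
```

Emit:
drive_tool:
  steps:
    - [1,3,0.3,-0.8,0]
    - [1,3,0.3,-0.8,0]
    - [1,0,0,0,0]

```text
clock: 26.52
position: [0.6039, -0.1843, 0.1453]
ee_rot: [-2.106, -2.331, -0.001]
force: [1.6, -1.3, 3.4]
width: 0.128
gripper_force: 5.0
```

Emit:
drive_tool:
  steps:
    - [1,3,0.3,-0.9,0]
    - [1,3,0.3,-0.9,0]
    - [1,0,0,0,0]

```text
clock: 26.77
position: [0.6099, -0.1838, 0.1435]
ee_rot: [-2.106, -2.331, -0.0]
force: [0.3, -1.5, 1.3]
width: 0.127
gripper_force: 5.0
```

Emit:
drive_tool:
  steps:
    - [1,3,0.3,-1,0]
    - [1,3,0.3,-1,0]
    - [1,0,0,0,0]

```text
clock: 27.02
position: [0.6153, -0.1829, 0.141]
ee_rot: [-2.105, -2.33, 0.0]
force: [0.5, -0.4, -1.6]
width: 0.131
gripper_force: 5.0
```

Emit:
drive_tool:
  steps:
    - [1,2,0.2,-0.7,0]
    - [1,2,0.2,-0.7,0]
    - [1,0,0,0,0]

```text
clock: 27.27
position: [0.619, -0.1825, 0.1396]
ee_rot: [-2.105, -2.33, 0.001]
force: [-1.2, -1.0, -3.8]
width: 0.129
gripper_force: 5.0
```

Emit:
drive_tool:
  steps:
    - [1,2,0.2,-0.8,0]
    - [1,2,0.2,-0.8,0]
    - [1,0,0,0,0]

```text
clock: 27.52
position: [0.6234, -0.1824, 0.1383]
ee_rot: [-2.106, -2.33, 0.0]
force: [-2.0, -0.2, -4.5]
width: 0.128
gripper_force: 5.0
```

Run:
```python
from h import *
from cell import get_image,observe
s=get_image('scene');o=observe();print(o['force'],o['position'])
h=cv2.cvtColor(s['image'],cv2.COLOR_RGB2HSV)
for r in range(120,212,3):print(r,''.join('G' if (40<p[0]<85 and p[1]>90) else 'B' if (100<p[0]<130 and p[1]>90) else 'R' if p[1]>110 and (p[0]<8 or p[0]>170) else str(min(9,p[2]//18)) for p in h[r,230:320]))
```

```text
[-1.68107942 -0.08858607 -4.92052646] [ 0.62328327 -0.18239254  0.13835984]
120 888754443321111112333344554433444433222344443333333346888888888888888888888888888888888888
123 888864333322111112345543333343333222346787764333333346788888888888888888888888888888888888
126 876642211112233222233334333322222223566654345678877677888888888888888888888888888888888888
129 422112343221111222233333222122222222222246788888888888888888888888888888888888888888888888
132 122443332222221112222211222222222221112357888888888888888888888888888888888888888888888888
135 543322211222222211122222222233322112346778888888888888888888888888888888888888888888888888
138 224554211222111122222222222222333456788888888888888888888888888888888888888888888888888888
141 222222221111111222222221111223346788888888888888888888888888888888888888888888888888888888
144 222222222344332223222111111233346788888888888888888888888888888888888888888888888888888888
147 222222112344332222322222RR3223346788888888888888888888888888888888888888888888888888888888
150 211122334333444333333333RRRRRRR356677888888888888888888888888888888888
[... 1220 characters left out ...]
G332221222223GGGGGG3333333GGGG56788
192 8888888888888888888888888888888888887765GGGGGGGGGGGGGGGGGGG3222222233333333333333457788888
195 888888888888888888888888888888888888888887765GGGGGGGGGGGGGGGGGGG32233333333333456788888888
198 8888888888888888888888888888888888888888888888766GGGGGGGGGGGGGGGGGGGG333333356788888888888
201 877888888888888888888888888888888888888888888888887765GGGGGGGGGGGGGGGGGG456788888888888888
204 8888888888888888888888888888888888888888888888888888888766GGGGGGGGGGG667888888888888888888
207 888888888888888888888888888888888888888888888888888888888887765GGG678888888888888888888888
210 788888888777888888888888888888888888888888888888888888888888888888888888888888888888888888
```

Emit:
drive_tool:
  steps:
    - [1,1,0,-1,0]
    - [1,0,0,-1,0]
    - [1,0,0,0,0]
  grip_force: 3

```text
clock: 27.82
position: [0.6246, -0.1826, 0.1368]
ee_rot: [2.106, 2.331, 0.0]
force: [-1.1, -0.5, -3.2]
width: 0.126
gripper_force: 3.0
```

Emit:
drive_tool:
  steps:
    - [0.86,0,0,0,0]
    - [0.84,0,0,0,0]
    - [0.82,0,0,0,0]
    - [0.8,0,0,0,0]
    - [0.77,0,0,0,0]
    - [0.75,0,0,0,0]
    - [0.75,0,0,0,0]

```text
clock: 28.4
position: [0.6245, -0.1826, 0.1368]
ee_rot: [2.106, 2.331, 0.0]
force: [-0.4, 1.1, -0.2]
width: 0.248
gripper_force: 0.0
```

Run:
```python
from h import *
from cell import get_image,observe
s=get_image('scene');g=get_image('wrist');o=observe();print(o['force'],o['position'],o['width'])
h=cv2.cvtColor(s['image'],cv2.COLOR_RGB2HSV)
for r in range(147,192,3):print(r,''.join('G' if (40<p[0]<85 and p[1]>90) else 'R' if p[1]>110 and (p[0]<8 or p[0]>170) else str(min(9,p[2]//18)) for p in h[r,240:320]))
m=masks(g)['red']
for r in range(80,240,15):
    q=np.nonzero(m[r,260:400])[0]+260;print(r,(q.min(),q.max()) if len(q) else None,end=' ')
```

```text
[ 0.36003878  0.09574923 -0.79669447] [ 0.6244404  -0.18257214  0.13677038] 0.24695313220428827
147 543322222112RRR32222334578888888888888888888888888888888888888888888888888888888
150 333333333333RRRRRRRR334567788888888888888888888888888888888888888888888888888888
153 66533333333334555RRRRRRR43GG6678888888888888888888888888888888888888888888888888
156 8764333333333233345655RRRRRRR434566788888888888888888888888888888888888888888888
159 88753G2222233GGGG2233455555RRRRR333445677888888888888888888888888888888888888888
162 888643G2111122GGGGGGG22233455543RR3344434G56778888888888888888888888888888888888
165 88765GGGG221122G2222GGGGGG22333333345776544334G567788888888888888888888888888888
168 66GGGGGGGGGGG22G22111222GGGGGGG223345667777754223GGG5677888888888888888888888888
171 GGGGGGGGGGGGGGGGGG2211122GG222GGGGGG23334565433322223GGGG56778888888888888888888
174 665GGGGGGGGGGGGGGGGGGG222222211222GGGGGG3233333333322223333GGG567788888888888888
177 8887766GGGGGGGGGGGGGGGGGGGG222122222322GGGGGG33333333332233333G3GGG5677888888888
180 888888887665GGGGGGGGGGGGGGGGGGG2222232222222GGGGG433333333333333333GGGG567888888
183 8888888888888765GGGGGGGGGGGGGGGGGGGGG22222222233GGGGGG4433333333GGGGG33GGG667788
186 888888888888888887665GGGGGGGGGGGGGGGGGGG32222233222223GGGGGGGGGGGGG3333GGGGGG567
189 8888888888888888888888765GGGGGGGGGGGGGGGGGGGG3332222222223GGGGGG3333333GGGG56788
80 None 95 None 110 None 125 (np.int64(285), np.int64(330)) 140 (np.int64(308), np.int64(331)) 155 (np.int64(308), np.int64(331)) 170 (np.int64(309), np.int64(331)) 185 (np.int64(309), np.int64(331)) 200 (np.int64(310), np.int64(331)) 215 (np.int64(310), np.int64(331)) 230 (np.int64(310), np.int64(331))
```

Released, and the lid rests without moving. Withdrawing straight up.

Emit:
drive_tool:
  steps:
    - [0.74,0,0,3,0]
    - [0.74,0,0,5,0]
    - [0.74,0,0,7,0]
    - [0.74,0,0,10,0]
    - [0.74,0,0,12,0]
    - [0.74,0,0,15,0]
    - [0.74,0,0,20,0]
    - [0.74,0,0,25,0]
    - [0.74,0,0,25,0]
    - [0.74,0,0,25,0]
    - [0.74,0,0,15,0]
    - [0.74,-20,10,10,0]
    - [0.74,-30,25,0,0]
    - [0.74,-30,30,0,0]
    - [0.74,-30,30,0,0]
    - [0.74,-20,20,0,0]
    - [0.74,0,0,0,0]
    - [0.74,0,0,0,0]

```text
clock: 30.0
position: [0.4949, -0.0673, 0.3107]
ee_rot: [2.101, 2.331, 0.001]
force: [0.3, -0.9, 0.2]
width: 0.26
gripper_force: 0.0
```

Run:
```python
from h import *
import pickle
from cell import get_image,observe
s=get_image('scene');t=get_image('top');o=observe();print(o['force'],o['position'],o['width'])
h=cv2.cvtColor(s['image'],cv2.COLOR_RGB2HSV)
for r in range(141,192,3):print(r,''.join('G' if (40<p[0]<85 and p[1]>90) else 'R' if p[1]>110 and (p[0]<8 or p[0]>170) else 'B' if (100<p[0]<130 and p[1]>90) else str(min(9,p[2]//18)) for p in h[r,230:320]))
d=pickle.load(open('d0.pkl','rb'))
for n,(x0,y0,x1,y1) in dict(jar=(330,176,350,204),bottle_mid=(268,218,292,252),flask=(196,108,228,152),pot=(230,100,254,132),bottle_left=(425,312,468,358)).items():
    print(n,'scene diff',np.abs(s['image'][y0:y1,x0:x1].astype(int)-d['scene']['image'][y0:y1,x0:x1]).mean().round(1))
```

```text
[ 0.75887584 -0.26966161  0.35140118] [ 0.49601442 -0.06929436  0.30973401] 0.26351883584300956
141 88888776RRRRRR6677888888888888888888888888888888888888888888888888888888888888888888888888
144 88888876544RRRRRRR666666677788888888888888888888888888888888888888888888888888888888888888
147 888888888764334555RRRRRR434556777888888888888888888888888888888888888888888888888888888888
150 8888888888877543445555RRRRRRR434G667788888888888888888888888888888888888888888888888888888
153 8888888888875GGGG3333445555RRRRRRR43GG6677888888888888888888888888888888888888888888888888
156 88888888888764GGGGGGGG3333345555RRRRRRR434566788888888888888888888888888888888888888888888
159 888888888888753322222GGGGGG2233455555RRRRR333445667788888888888888888888888888888888888888
162 8888888888887643222112223GGGGGG22233455543R33344444G56677888888888888888888888888888888888
165 888888888888765GGG222112222222GGGGGG22333333345776544334G567778888888888888888888888888888
168 888888877766GGGGGGGGGG2222222222223GGGGGG223345667777753223GGG5677788888888888888888888888
171 888888776GGGGGGGGGGGGGGGGGG2222222232222GGGGGG233345554333222233GGG56778888888888888888888
174 8777888877665GGGGGGGGGGGGGGGGGGG2223222122223GGGGG3233333333322223333GGG567788888888888888
177 77888888788777765GGGGGGGGGGGGGGGGGGGG222122223222GGGGGG333333333322333333GGGG5677888888888
180 7888888887788888887665GGGGGGGGGGGGGGGGGGG2222232222222GGGGG433333333333333333GGGG567888888
183 88888888888888888888888765GGGGGGGGGGGGGGGGGGGGG22222222233GGGGG44433333333GGGGGG3GGG667788
186 8888888888888888888888888887665GGGGGGGGGGGGGGGGGGG32222233222223GGGGGGGGGGGG33333GGGGGG567
189 87888887888888888888888888888888765GGGGGGGGGGGGGGGGGGGG33G2222222223GGGGGG3323333GGGG56788
jar scene diff 4.2
bottle_mid scene diff 4.4
flask scene diff 4.4
pot scene diff 4.2
bottle_left scene diff 4.0
```

```bash
python3 -c "
from cell import arm
print(arm.sign_off())"
```

```text
the job is handed in; nothing more can be done
None
```

The lid stands in the green stand's slot, handle up, leaning about 23° against the far wall. I handed in at about 30 s; the first lowering landed the forks on a stand wall at about 34 N, so I lifted and re-placed it. The bystanders had not moved in the camera images.

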